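Load the water-sample autosampler

ROBOT

A 6-joint arm with a two-finger parallel gripper is mounted at the origin on the work surface. World frame = base frame: x ahead of the robot, y to its left, z up, the work surface at z = 0. Lengths are in mm, angles in rad, forces in N, time in s.
With the tool pointing down it reaches from about 250 to 800 mm from the base axis. Payload 8.5 kg.
Tool frame: the origin (TCP) lies between the finger pads; the fingertips stand 22 mm ahead of it and the grasp point (between the pads) lies 3 mm ahead of it; z points along the fingers, y is the direction in which the jaws open and shut (so a half turn about z gives the same grasp; the last joint's range is limited). The gripper opens to 85 mm and grips with 20 to 120 N. Pads are 22 mm wide; open, the fingers measure 114 mm over their backs; the gripper's body (76 mm by 85 mm) begins 54 mm behind the grasp point. The pads swing forward as they close: fully open they stand 13 mm farther back than shut.
Start: joints at [-1.28, 0.238, -0.013, 1.319, 0, 1.571], TCP at [150.513, -502.915, 222.176] pointing down, gripper open.
Joint ranges: [-2.66, 2.66], [-1.03, 1.9], [-1.14, 1.46], [-1.82, 2.27], [-1.45, 1.34], [-3.14, 3.14]. Speed limits (rad/s): [2.22, 2.22, 2.79, 3.14, 3.14, 3.14].

INTERFACE

Orientations are given as a unit quaternion [w, x, y, z].
In Python, from rig import sensors, get_image, r gives the robot as it stands.
- The arm moves only by the tool carry_out, never from a script. Its argument "targets" is a list of rows, each a list of 2 entries, a list of its own where there are three numbers: the shift along the tool's x, y, z in mm, then the turn, a rotation vector about the tool's x, y, z in rad. A call has 1 to 5 rows; each row is the pose to reach, as a shift and turn from the pose commanded when the call began, along the tool's axes at that moment; what a row does not reach only later rows make up. A row lasts 1/12 s, in which the tool goes at most 41.7 mm and 7.16 degrees, less where a joint would pass 70% of its speed; a pose out of reach is approached as far as the arm can. A call with a gripper value outside its range is refused whole. "jaw" is the opening, from 0 (shut) to 1 (fully open), set as the call begins (left out, the last holds). The fingers move at their own pace and stop on an object; "newtons" is the grip in N (left out, the last holds). Time passes only in rows, so rows that repeat a pose let the fingers close. It gives the time, the measured TCP pose, the force and the opening at its end, in the units of the state.
- sensors.observe(): the state, without advancing time (a new reading comes with each control period).
- get_image(name): name is "scene" or "top" or "wrist"; returns a dict with "frame" (384x512x3 uint8, red, green, blue), "vertical_fov" (degrees; the focal length in pixels is half the picture's height over the tangent of half this angle, whatever the lens; pixels are square), "cx", "cy" (the principal point, pixels), "k1" (the pictures are not rectified: a ray, as slopes to the right and down, at radius r is drawn at 1 + k1 r^2 times it, then the intrinsics apply), "position" and "attitude" of the camera in the world. Camera axes: x right, y down, z forward; pixel columns grow to the right and rows downward; lengths in mm; the calibration is good to about 2 mm. A picture is of the moment at which its call begins. There is no depth.
- r.close_job(): hands the job in, once; it reports no verdict.
The state is a dict: "time": time; "joint_pos": joint angles; "joint_velocities": joint speeds; "joint_torque": joint torques, N m; "ee_pos": TCP position; "ee_rot": TCP orientation; "wrist_force": force on the tool from outside, world axes, zero at the start; "moment": the same for the moment, N m; "width": opening from 0.0 (shut) to 1.0 (fully open).
Only numpy, scipy, OpenCV 4.12 (cv2) and the standard library are available. Lean on these libraries where they do the work, as an engineer would, in place of code of your own. Each camera call takes 0.05 s, during which the arm holds its last target.

TASK

Load the autosampler: raise its smoked cover until the folding stay locks and holds it, draw the empty blue tray out onto the apron, stand every sample bottle (white, blue cap) upright in a pocket of its own in it, and slide the loaded tray back under the probe bridge until it is fully home against the stop. Then release the stay at its red handle and let the cover down gently, never dropping it, until it is shut. Do not knock the probe bridge, and leave the amber reagents and everything else on the bench where they are.

Things in the scene. Friction and masses are not known exactly. Their poses are not given: they have to be found in the camera images.
- sampler: autosampler, white and grey, fixed, turned up to 0.12 rad. Origin on the bench plane below the tray's home place; x from its open front to its back (away from the robot), y to its left, z up. Aluminium deck 8 mm thick, reaching 215 mm in front of the origin (loading apron), 170 mm to each side. Hinged cover on top, folding stay on its left side.
- probe: delicate steel probe bridge with blue carriage across the bay, fixed; same origin and axes as the sampler. Bar x -10 to 10 mm, carriage x -17 to 17, lowest point 84 mm above the bench. Upright bottles in the tray (tops 76 mm above the bench) pass 8 mm below it. Keep the robot off it.
- tray_home (a point): point on the deck (8 mm above the bench) where the centre of the tray's underside lies when the tray is home; axes as the sampler's. The tray runs between two cheeks with inner faces at y = -103 and 103 mm, from x = -45 back, 108 high; flared lead-ins, 34 high, widen from there to y = 120 at x = -70. A stop face at x = 33 mm meets the tray's back edge.
- lid (a joint): angle (rad) of the smoked clear cover on its rear hinge: 0 shut, 1.34 with the stay straight (highest), 1.32 resting on the locked stay. Weighs 0.45 kg and its hinge runs freely: unless held or locked it falls shut. Its front lip hangs down to 70 mm above the bench before the bay when shut.
- lid_hinge (a point): middle of the cover's hinge line, which runs along the sampler's y, 112 mm above the bench; axes as the sampler's.
- lid_bar (a point): middle of the dark round steel handle bar on the cover's front edge, 12 mm thick, 100 mm long, along the sampler's y, 174 mm from the hinge line and 42 mm in front of the cover's lip; level with the hinge line when closed. Axes turn with the cover.
- stay_knuckle (a joint): angle (rad) between the steel links of the folding stay on the cover's left: 0 folded (cover shut), 2.64 straight, 2.89 locked at its stop past straight; a light spring carries it through once the raised cover has brought the links straight. Moving the knuckle back through straight, towards the hinge (back and down), against 1 to 5 N, unlocks it; it folds and the cover comes down.
- stay_tab (a point): grasping point on the red round release handle at the stay's knuckle, 14 mm thick, free to spin, along the sampler's y from 127 to 187 mm (this point at 165). Moves on a circle of radius 73 mm about stay_pivot in the sampler's x-z plane: about 54 degrees above the sampler's +x when locked, 42 degrees below it with the cover shut; holding it carries the cover with it.
- stay_pivot (a point): centre of the circle of stay_tab: the lower pivot of the stay, 92 mm above the bench, given beside the tab (y = 165 in the sampler's frame), axes as the sampler's.
- tray: blue sample tray, loose, 0.3 kg, 66 mm (x) by 200 mm (y), walls 40 mm high, floor 4 mm, four pockets in a row along y, each 46 mm (y) by 60 mm (x), centred at x = 0 and y = -74, -24.6, 24.6 and 74; it stands empty in the sampler's bay. Origin at the centre of its underside; x points to its back edge (into the sampler), z up.
- tray_handle (a point): grasping point on the tray's black upright grip plate, 10 mm thick along the tray's x, 44 mm wide along y, 54 mm high above the deck, 40 mm in front of the tray's front edge (73 mm from the tray's origin towards -x); this point is 36 mm above the tray's underside.
- bottle1: white plastic sample bottle with a blue screw cap and a paper band: body 40 mm diameter and 40 mm high, cap 33 mm diameter and 24 mm high above it, 64 mm high in all, 80 g; it stands on the bench at the start. Origin at the centre of its underside, z up. May be absent (None).
- bottle2: white plastic sample bottle with a blue screw cap and a paper band: body 40 mm diameter and 40 mm high, cap 33 mm diameter and 24 mm high above it, 64 mm high in all, 80 g; it stands on the bench at the start. Origin at the centre of its underside, z up. May be absent (None).
- bottle3: white plastic sample bottle with a blue screw cap and a paper band: body 40 mm diameter and 40 mm high, cap 33 mm diameter and 24 mm high above it, 64 mm high in all, 80 g; it stands on the bench at the start. Origin at the centre of its underside, z up. May be absent (None).
- bottle4: white plastic sample bottle with a blue screw cap and a paper band: body 40 mm diameter and 40 mm high, cap 33 mm diameter and 24 mm high above it, 64 mm high in all, 80 g; it stands on the bench at the start. Origin at the centre of its underside, z up. May be absent (None).
- reagent1: amber glass reagent bottle with a black cap, 52 mm diameter, 105 mm high, a bystander. Origin at the centre of its underside.
- reagent2: amber glass reagent bottle with a black cap, 52 mm diameter, 105 mm high, a bystander. Origin at the centre of its underside.
- beaker: empty glass beaker, 64 mm diameter, 85 mm high, a bystander. Origin at the centre of its underside.
- washbottle: white wash bottle with a red cap and a bent spout, 64 mm diameter, 180 mm high, a bystander. Origin at the centre of its underside.
- filterbox: cardboard box of filters, 90 x 70 x 45 mm, a bystander. Origin at the centre of its underside.
- marker: black marker pen, 146 mm long, 16 mm thick, lying on the bench, a bystander. Origin below its middle.
Mind the look-alikes: they are no part of the job. Leave any purple or yellow look-alike of the bottle1 alone.

How it is judged (in metres and radians):
On the way, in this order (a step that is already met when the one before it is completed fails the run):
1. the cover stands open on the locked stay, let go (value of joint lid above 1.28 rad and value of joint stay_knuckle above 2.8 rad and contact force between the fingers and lid below 0.1 N), for 0.3 s.
2. with the cover still locked open, every bottle stands in the tray and the tray is fully home (value of joint lid above 1.28 rad and value of joint stay_knuckle above 2.8 rad and x of tray in the frame of tray_home between -0.008 and 0.008 m and y of tray in the frame of tray_home between -0.008 and 0.008 m and z of tray in the frame of tray_home below 0.006 m and angle between the x axis of tray and the x axis of tray_home, either way round below 0.06 rad and angle between tray's own z axis and vertical below 0.06 rad and x of bottle1 in the frame of tray between -0.03 and 0.03 m and y of bottle1 in the frame of tray between -0.1 and 0.1 m and z of bottle1 in the frame of tray between -0.004 and 0.01 m and angle between each of bottle1, bottle2, bottle3, bottle4's own z axis and vertical below 0.12 rad and x of bottle2 in the frame of tray between -0.03 and 0.03 m and y of bottle2 in the frame of tray between -0.1 and 0.1 m and z of bottle2 in the frame of tray between -0.004 and 0.01 m and x of bottle3 in the frame of tray between -0.03 and 0.03 m and y of bottle3 in the frame of tray between -0.1 and 0.1 m and z of bottle3 in the frame of tray between -0.004 and 0.01 m and x of bottle4 in the frame of tray between -0.03 and 0.03 m and y of bottle4 in the frame of tray between -0.1 and 0.1 m and z of bottle4 in the frame of tray between -0.004 and 0.01 m), for 0.3 s.
3. the cover is shut (value of joint lid below 0.04 rad), for 0.3 s.
At the end, for the whole second after the job is handed in: Cover shut (lid below 0.04 rad); tray home: within 8 mm of tray_home along and across, 0.06 rad of its direction, flat on the deck; every sample bottle present stands in a pocket, its underside less than 10 mm above the tray's, tilted less than 0.12 rad; all at rest (value of joint lid below 0.04 rad and x of tray in the frame of tray_home between -0.008 and 0.008 m and y of tray in the frame of tray_home between -0.008 and 0.008 m and z of tray in the frame of tray_home below 0.006 m and angle between the x axis of tray and the x axis of tray_home, either way round below 0.06 rad and angle between tray's own z axis and vertical below 0.06 rad and x of bottle1 in the frame of tray between -0.03 and 0.03 m and y of bottle1 in the frame of tray between -0.1 and 0.1 m and z of bottle1 in the frame of tray between -0.004 and 0.01 m and angle between each of bottle1, bottle2, bottle3, bottle4's own z axis and vertical below 0.12 rad and x of bottle2 in the frame of tray between -0.03 and 0.03 m and y of bottle2 in the frame of tray between -0.1 and 0.1 m and z of bottle2 in the frame of tray between -0.004 and 0.01 m and x of bottle3 in the frame of tray between -0.03 and 0.03 m and y of bottle3 in the frame of tray between -0.1 and 0.1 m and z of bottle3 in the frame of tray between -0.004 and 0.01 m and x of bottle4 in the frame of tray between -0.03 and 0.03 m and y of bottle4 in the frame of tray between -0.1 and 0.1 m and z of bottle4 in the frame of tray between -0.004 and 0.01 m and linear speed of each of tray, bottle1, bottle2, bottle3, bottle4 below 0.02 m/s); the robot touches nothing.
It fails at once if the cover is dropped (it closes faster than 2 rad/s) (velocity of joint lid below -2 rad/s).
It fails at once if the robot knocks the probe bridge (over 5 N) (contact force between the arm and probe above 5 N).
It fails at once if the robot knocks the probe bridge (over 5 N) (contact force between the fingers and probe above 5 N).
It fails at once if a bystander is moved more than 50 mm (distance of any of reagent1, reagent2, beaker, washbottle, filterbox, marker from where it was at the start of the episode above 0.05 m).
It fails at once if a standing bystander is tipped over (angle between any of reagent1, reagent2, beaker, washbottle, filterbox's own z axis and vertical above 0.7 rad).
Of bottle1, bottle2, bottle3, bottle4 only 2 to 4 are there at a start; the rules pass over those that are not, and their reading is None.
At some moment in a run one of tray, bottle1, bottle2, bottle3, bottle4 may be knocked a few centimetres aside while the robot is not near it.
It also fails if it takes over 210 s, if anything falls off the work surface, if the arm or the gripper's body presses on something with over 40 N, if the wrist force passes 120 N, or if a joint passes its speed limit or range.

## Working session

There is one attempt and no reset: what is moved stays moved. The work goes in short steps, Python scripts to look and compute and a tool call to move; the robot and the scene stay as the last step left them, time stands still between calls to the robot, and variables do not carry over. Pictures are saved under pics/ and viewed, and the job is handed in when it is done.

Besides the shell and the picture viewer there is one more tool, called after "Emit:" as name([rows], argument=value, ...), one row to a line, values as JSON. carry_out: Moves the arm, as the interface text tells. Its arguments: {"type":"object","properties":{"targets":{"type":"array"},"jaw":{"type":"number"},"newtons":{"type":"number"}},"required":["targets"]}

```bash
ls -la; mkdir -p pics; python3 - <<'E'
from rig import sensors,get_image
import cv2
print(sensors.observe())
for n in ["scene","top","wrist"]:
    g=get_image(n); cv2.imwrite(f"pics/a_{n}.png",g["frame"][:,:,::-1])
    print(n,{k:v for k,v in g.items() if k!="frame"})
E
```

```text
total 12
drwxr-xr-x  3 agent agent 4096 Dec  6 02:30 .
drwxr-xr-x 23 root  root  4096 Dec  6 02:30 ..
drwxr-xr-x  2 agent agent 4096 Dec  6 02:30 pics
{'time': 0.0, 'joint_pos': array([-1.27999763e+00,  2.38779384e-01, -1.42687370e-02,  1.31917235e+00,
        1.34385706e-05,  1.57084420e+00]), 'joint_velocities': array([-2.80219604e-03,  1.19754149e-03, -1.42198263e-03,  1.05035678e-03,
        9.30774625e-04,  9.19478952e-05]), 'joint_torque': array([ 2.49874312e-03, -5.38778687e+01,  3.46441984e+01,  1.82943209e-02,
        1.05520835e-04, -5.13871953e-06]), 'ee_pos': array([ 150.40912401, -502.55038742,  221.57271372]), 'ee_rot': array([-7.05530022e-04,  9.89451342e-01,  1.44863850e-01, -9.65389602e-05]), 'wrist_force': array([ 0.51038609,  0.11244551, -0.10904682]), 'moment': array([-0.01572605, -0.01250949, -0.06344894]), 'width': 1.0036094114824319}
scene {'vertical_fov': 51.313836914750226, 'cx': 253.3480051052666, 'cy': 187.7123143729652, 'k1': -0.0026497487998170823, 'position': array([1298.67079382, -146.28165667,  868.4312006 ]), 'attitude': array([-0.30315575,  0.68977603,  0.60665532, -0.25352503])}
top {'vertical_fov': 44.491572847723845, 'cx': 253.60112946618975, 'cy': 190.03206450166866, 'k1': -0.012345417378748372, 'position': array([ 407.99884457,  -41.80448858, 1295.90228251]), 'attitude': array([-0.04316435,  0.70963658, -0.7024025 ,  0.03440193])}
wrist {'vertical_fov': 70.61004360088835, 'cx': 252.68806681265676, 'cy': 192.14979918217054, 'k1': -0.04966569780979912, 'position': array([ 227.01328662, -480.58782708,  373.98350603]), 'attitude': array([ 0.12579217,  0.79208597, -0.58954762, -0.09596748])}
```

View pics/a_top.png

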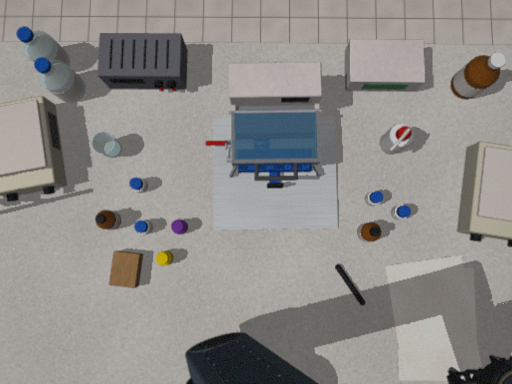

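View pics/a_scene.png

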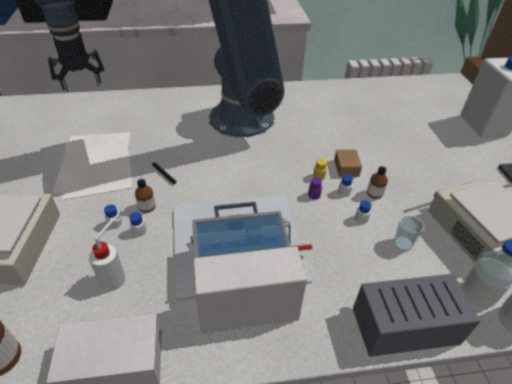

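View pics/a_wrist.png

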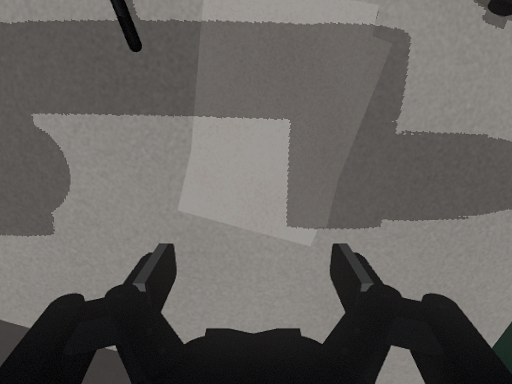

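The top view shows the sampler at about (275,150), bottles at (137,184), (142,227), (376,198), (404,212), and look-alikes in purple (179,227) and yellow (164,258). Next come the helper and the measurements.

```bash
cat > h.py <<'E'
import numpy as np, cv2
from scipy.spatial.transform import Rotation as R
from rig import sensors,get_image
def q2R(q): return R.from_quat([q[1],q[2],q[3],q[0]]).as_matrix()
class Cam:
    def __init__(s,n):
        g=get_image(n); s.im=np.ascontiguousarray(g["frame"][:,:,::-1]); s.n=n
        f=s.im.shape[0]/2/np.tan(np.radians(g["vertical_fov"]/2))
        s.K=np.array([[f,0,g["cx"]],[0,f,g["cy"]],[0,0,1]]); s.D=np.array([g["k1"],0,0,0.])
        s.p=np.array(g["position"]); s.R=q2R(g["attitude"])
    def ray(s,u,v):
        a=cv2.undistortPoints(np.array([[[u,v]]],float),s.K,s.D)[0,0]
        d=s.R@np.array([a[0],a[1],1]); return d/np.linalg.norm(d)
    def plane(s,u,v,z):
        d=s.ray(u,v); return s.p+d*(z-s.p[2])/d[2]
    def proj(s,P):
        P=np.atleast_2d(P).astype(float)
        c=(P-s.p)@s.R
        return cv2.projectPoints(c.reshape(-1,1,3),np.zeros(3),np.zeros(3),s.K,s.D)[0].reshape(-1,2)
    def save(s,name,crop=None,k=1):
        im=s.im
        if crop: x0,y0,x1,y1=crop; im=im[y0:y1,x0:x1]
        cv2.imwrite("pics/"+name,cv2.resize(im,None,fx=k,fy=k,interpolation=cv2.INTER_CUBIC))
def tri(c1,p1,c2,p2):
    d1,d2=c1.ray(*p1),c2.ray(*p2); A=np.array([d1,-d2]).T
    t=np.linalg.lstsq(A,c2.p-c1.p,rcond=None)[0]
    a,b=c1.p+t[0]*d1,c2.p+t[1]*d2; return (a+b)/2,np.linalg.norm(a-b)
def blobs(im,lo,hi,amin=8):
    m=cv2.inRange(cv2.cvtColor(im,cv2.COLOR_BGR2HSV),np.array(lo),np.array(hi))
    n,l,st,c=cv2.connectedComponentsWithStats(m)
    return [(c[i].round(2).tolist(),st[i].tolist()) for i in range(1,n) if st[i][4]>=amin]
def rot(): 
    o=sensors.observe(); return np.array(o["ee_pos"]),q2R(o["ee_rot"])
E
python3 - <<'E'
from h import *
t=Cam("top"); s=Cam("scene")
t.save("b_top.png",(190,50,360,240),4); s.save("b_scene.png",(160,180,330,340),4); t.save("b_left.png",(90,130,220,300),4)
s.save("b_sc2.png",(90,140,400,250),2.5)
for c in (t,s):
    print(c.n,blobs(c.im,(105,120,60),(125,255,255)))
    print(" red",blobs(c.im,(0,150,80),(6,255,255)),blobs(c.im,(174,150,80),(180,255,255)))
for b,_ in blobs(t.im,(105,120,60),(125,255,255)): print(b,t.plane(*b,64).round(1))
E
```

```text
top [([23.96, 33.78], [17, 27, 15, 15, 169]), ([41.66, 64.38], [34, 57, 16, 16, 177]), ([256.64, 140.79], [255, 138, 5, 7, 14]), ([258.05, 151.3], [237, 139, 33, 20, 133]), ([242.85, 152.15], [238, 149, 11, 7, 27]), ([282.06, 153.47], [268, 149, 27, 10, 108]), ([302.55, 153.83], [295, 149, 15, 9, 66]), ([304.33, 166.86], [297, 163, 15, 8, 103]), ([246.03, 167.72], [238, 164, 17, 8, 124]), ([275.04, 168.19], [258, 164, 36, 13, 318]), ([135.6, 183.04], [130, 178, 12, 11, 109]), ([274.5, 181.0], [270, 180, 10, 3, 30]), ([376.21, 196.68], [370, 191, 13, 12, 120]), ([403.56, 210.95], [397, 205, 14, 12, 125]), ([140.51, 226.13], [135, 221, 12, 11, 114])]
 red [([400.73, 131.12], [397, 127, 11, 11, 56]), ([407.68, 134.95], [404, 131, 7, 8, 19]), ([215.38, 142.51], [206, 141, 20, 4, 65])] []
scene [([0.95, 20.14], [0, 16, 4, 8, 21]), ([509.47, 62.41], [506, 56, 6, 13, 49]), ([346.76, 179.06], [343, 174, 9, 11, 87]), ([364.86, 205.96], [360, 201, 11, 11, 97]), ([110.23, 210.48], [105, 205, 11, 12, 106]), ([135.34, 218.02], [130, 212, 11, 13, 117]), ([246.5, 229.17], [245, 227, 4, 6, 12]), ([252.08, 228.08], [250, 227, 5, 3, 12]), ([235.39, 229.83], [230, 229, 11, 3, 18]), ([238.02, 242.62], [201, 233, 76, 18, 447]), ([507.99, 247.04], [503, 240, 9, 16, 104])]
 red [([100.62, 250.36], [93, 242, 15, 16, 138]), ([304.66, 246.8], [299, 245, 12, 4, 35])] []
[23.96, 33.78] [973.  615.2  64. ]
[41.66, 64.38] [885.2 559.9  64. ]
[256.64, 140.79] [676.1 -32.5  64. ]
[258.05, 151.3] [647.6 -36.5  64. ]
[242.85, 152.15] [645.   4.  64.]
[282.06, 153.47] [ 642.3 -100.5   64. ]
[302.55, 153.83] [ 641.8 -154.9   64. ]
[304.33, 166.86] [ 606.8 -159.6   64. ]
[246.03, 167.72] [603.1  -5.   64. ]
[275.04, 168.19] [602.5 -82.   64. ]
[135.6, 183.04] [559.3 287.7  64. ]
[274.5, 181.0] [568.2 -80.8  64. ]
[376.21, 196.68] [ 529.2 -348.5   64. ]
[403.56, 210.95] [ 492.3 -419.4   64. ]
[140.51, 226.13] [445.4 270.4  64. ]
```

View pics/b_top.png

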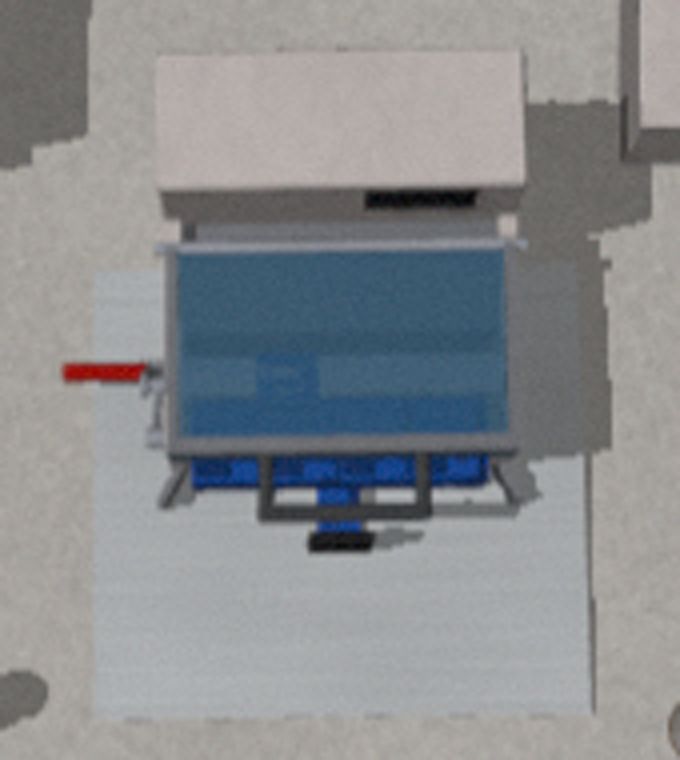

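View pics/b_scene.png

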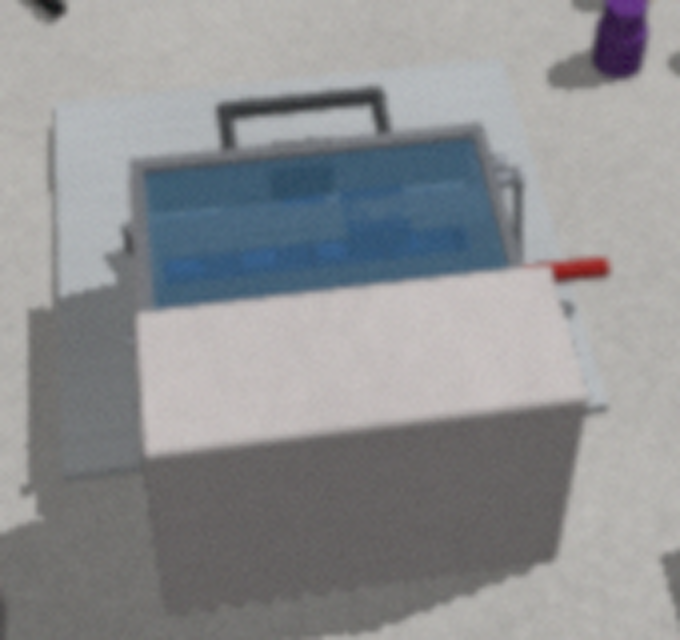

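```bash
cat >> h.py <<'E'
E
python3 - <<'E'
from h import *
t=Cam("top"); s=Cam("scene")
L=t.plane(213,229.3,8);Rr=t.plane(338.5,228.3,8)
print("deck corners",L,Rr,np.linalg.norm(L-Rr))
d=(L-Rr)/np.linalg.norm(L-Rr); yaw=np.arctan2(-d[0],d[1]); print("yaw",yaw)
bl=t.plane(213,117.5,8); print("deck left back",bl, np.arctan2(*(bl-L)[[1,0]]))
ex=np.array([np.cos(yaw),np.sin(yaw),0]);ey=np.array([-ex[1],ex[0],0])
O=(L+Rr)/2+215*ex; O[2]=0; print("O",O)
for n,(u,v),z in [("barL",(255.5,178.75),112),("barR",(298,178.75),112),("tabend",(206,143),60),("tabin",(225,142.5),60),("hinge",(231,110.5),112),("hingeR",(319,110.5),112),("plate",(275.2,185.5),62),("coverL",(233,162),118),("coverR",(319,162),118)]:
    P=t.plane(u,v,z); print(n,P.round(1),"samp",((P-O)@ex).round(1),((P-O)@ey).round(1))
# scene
bL=(160+385/4,180+93/4);bR=(160+219/4,180+108/4)
print("tri barL",tri(t,(255.5,178.75),s,bL),"barR",tri(t,(298,178.75),s,bR))
print("tri tabend",tri(t,(206,143),s,(160+608/4,180+268/4)))
for a,b in [((135.6,183.04),(364.86,205.96)),((140.51,226.13),(346.76,179.06)),((376.21,196.68),(135.34,218.02)),((403.56,210.95),(110.23,210.48))]:
    print("bottle cap",tri(t,a,s,b))
E
```

```text
deck corners [440.59255513  84.9668943    8.        ] [ 446.91374418 -258.08826539    8.        ] 343.1133923589976
yaw 0.01842407442773759
deck left back [753.95774739  91.38011607   8.        ] 0.020462791579187685
O [658.71666019 -82.59973364   0.        ]
barL [567.3 -30.9 112. ] samp -90.4 53.4
barR [ 568.3 -138.9  112. ] samp -91.4 -54.7
tabend [669.8 103.4  60. ] samp 14.5 185.7
tabin [671.6  52.4  60. ] samp 15.4 134.7
hinge [744.9  34.4 112. ] samp 88.3 115.4
hingeR [ 746.7 -193.1  112. ] samp 85.9 -112.1
plate [556.5 -82.8  62. ] samp -102.2 1.7
coverL [608.9  26.7 118. ] samp -47.8 110.2
coverR [ 610.9 -191.7  118. ] samp -49.8 -108.2
tri barL (array([567.89691713, -27.89486683, 110.79245678]), np.float64(6.074667258785991)) barR (array([ 568.65324757, -136.85437678,  110.79251765]), np.float64(4.366841356546354))
tri tabend (array([674.60768768, 107.43755481,  39.10959676]), np.float64(3.2926313858438627))
bottle cap (array([560.53268892, 290.2260864 ,  53.8818572 ]), np.float64(0.38094211732523214))
bottle cap (array([445.63473571, 272.43367782,  55.58680527]), np.float64(0.1411501284093379))
bottle cap (array([ 530.17100395, -351.00072416,   53.88256005]), np.float64(0.0052159250147047614))
bottle cap (array([ 492.98408998, -422.25556822,   53.59988316]), np.float64(0.6871858073160562))
```

```bash
cat > go.py <<'E'
import sys
from h import *
def plan(P,yaw=0.013,roll=None,T=None):
    p,A=rot()
    ex=np.array([np.cos(yaw),np.sin(yaw),0]);ey=np.array([-ex[1],ex[0],0])
    B=np.array([ey,ex,[0,0,-1]]).T if T is None else T
    d=A.T@(np.array(P)-p); rv=R.from_matrix(A.T@B).as_rotvec()
    print("TCP",p.round(1),"shift",d.round(1),"turn",rv.round(3),"rows>=",max(np.linalg.norm(d)/41.7,np.degrees(np.linalg.norm(rv))/7.16).round(1))
if __name__=="__main__":
    a=[float(x) for x in sys.argv[1:]]; plan(a[:3],a[3] if len(a)>3 else 0.013)
    o=sensors.observe(); print("t",round(o["time"],2),"F",np.round(o["wrist_force"],1),"w",round(o["width"],3))
E
python3 go.py 568 -84 200
```

```text
TCP [ 150.5 -502.8  222. ] shift [ 520.1 -281.6   22.1] turn [-0.    -0.    -1.293] rows>= 14.2
t 0.35 F [-0.3  0.6 -0.8] w 0.997
```

Emit:
carry_out([
  [[35,-19,0],[0,0,-0.09]],
  [[70,-38,0],[0,0,-0.18]],
  [[105,-57,0],[0,0,-0.27]],
  [[140,-76,0],[0,0,-0.36]],
  [[175,-95,0],[0,0,-0.45]],
], jaw=0.38)

```text
time: 0.77
ee_pos: [291.8, -360.3, 222.3]
ee_rot: [0.0, 0.932, 0.364, 0.0]
wrist_force: [0.7, -0.8, 0.2]
width: 0.38
```

```bash
python3 go.py 568 -84 200
```

```text
TCP [ 291.8 -360.3  222.3] shift [390.4 -16.1  22.3] turn [ 0.     0.    -0.839] rows>= 9.4
t 0.77 F [ 0.7 -0.8  0.2] w 0.38
```

Emit:
carry_out([
  [[39,-2,2],[0,0,-0.085]],
  [[78,-3,4],[0,0,-0.17]],
  [[117,-5,7],[0,0,-0.255]],
  [[156,-6,9],[0,0,-0.34]],
  [[195,-8,11],[0,0,-0.42]],
])

```text
time: 1.18
ee_pos: [430.5, -222.6, 211.3]
ee_rot: [0.0, 0.835, 0.55, 0.0]
wrist_force: [0.3, -2.2, 0.8]
width: 0.374
```

```bash
python3 go.py 568 -84 200
```

```text
TCP [ 430.5 -222.6  211.3] shift [181.6  71.6  11.3] turn [ 0.     0.    -0.419] rows>= 4.7
t 1.18 F [ 0.3 -2.2  0.8] w 0.374
```

Emit:
carry_out([
  [[36,14,2],[0,0,-0.084]],
  [[73,29,4],[0,0,-0.168]],
  [[109,43,7],[0,0,-0.25]],
  [[145,57,9],[0,0,-0.335]],
  [[182,72,11],[0,0,-0.42]],
])

```text
time: 1.6
ee_pos: [568.9, -84.3, 200.1]
ee_rot: [0.0, 0.702, 0.712, -0.0]
wrist_force: [1.2, -0.0, 0.5]
width: 0.375
```

```bash
python3 go.py 568 -84 200; python3 -c "
from h import *
w=Cam('wrist'); w.save('c_w.png'); print(w.p)"
```

```text
TCP [568.9 -84.3 200.1] shift [ 0.3 -0.9  0.1] turn [0.    0.    0.001] rows>= 0.0
t 1.6 F [ 1.2 -0.   0.5] w 0.375
[567.44380735  -4.84089274 352.46545529]
```

View pics/c_w.png

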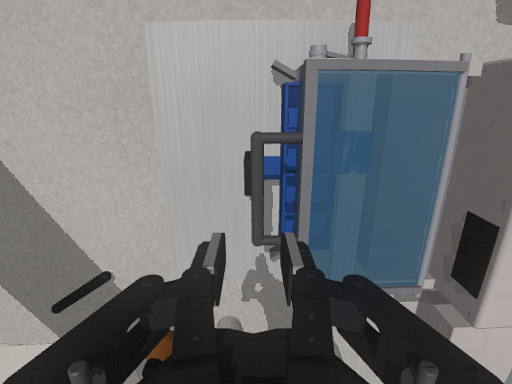

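The wrist view shows the bar running from (257,135) to (257,243) with the lip edge at x≈302. The red tab is at (362,15).

```bash
python3 -c "
from h import *
w=Cam('wrist')
for n,u,v,z in [('b1',256.5,140,112),('b2',258,240,112),('lip',302,188,112),('plate',250,172,62),('deckc',148,25,8),('deckb',166,165,8),('hinge1',467,66,112),('hinge2',431,275,112),('trayL',284,84,48),('trayR',279,230,48)]:
  print(n,w.plane(u,v,z).round(1))"
```

```text
b1 [575.5 -30.4 112. ]
b2 [ 579.7 -128.   112. ]
lip [618.9 -73.4 112. ]
plate [570.3 -71.5  62. ]
deckc [450.7  84.7   8. ]
deckb [461.1 -77.7   8. ]
hinge1 [751.1  37.2 112. ]
hinge2 [ 765.4 -166.9  112. ]
trayL [604.   20.9  48. ]
trayR [ 607.6 -147.6   48. ]
```

```bash
python3 -c "
from h import *
w=Cam('wrist'); t=Cam('top'); s=Cam('scene'); p,A=rot()
print(w.p,w.R.round(4)); print('cam in tool',A.T@(w.p-p), (A.T@w.R).round(4))
G=p+A@np.array([0,0,10]); print('wrist pix of tool pt',w.proj(G), 'TCP',w.proj(p), 'tool z line far', w.proj(p+A@np.array([0,0,80])))
print('top pix of TCP',t.proj(p),'scene',s.proj(p))
t.save('c_t.png',(200,90,360,240),4); s.save('c_s.png',(180,120,340,260),4)
"
```

```text
[569.38435058  -2.89252256 351.49150037] [[ 9.998e-01  1.670e-02  5.500e-03]
 [ 1.760e-02 -9.508e-01 -3.092e-01]
 [ 1.000e-04  3.093e-01 -9.510e-01]]
cam in tool [  82.92297486    2.38699089 -151.66647434] [[ 0.0075 -0.951  -0.3092]
 [ 1.      0.0068  0.0035]
 [-0.0012 -0.3093  0.951 ]]
wrist pix of tool pt [[247.85361117 235.68640555]] TCP [[247.60456677 243.02935115]] tool z line far [[249.0647858  200.07887225]]
top pix of TCP [[278.51364451 173.84122149]] scene [[232.70574264 180.05822028]]
```

View pics/c_t.png

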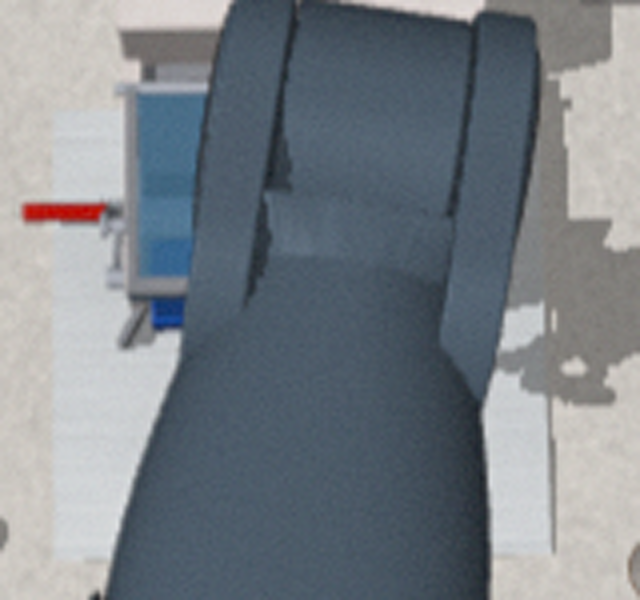

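View pics/c_s.png

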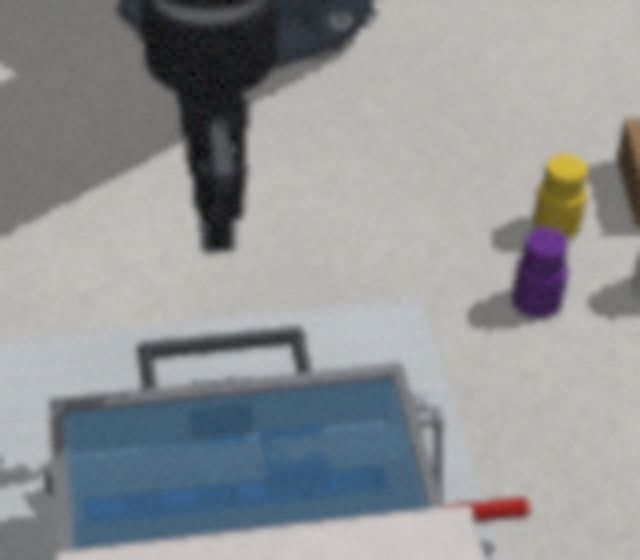

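```bash
python3 -c "
from h import *
p,A=rot()
for n in ['wrist','top','scene']:
  for i in range(4):
    c=Cam(n); print(n,c.p.round(2), R.from_matrix(c.R).as_rotvec().round(4), (A.T@(c.p-p)).round(2) if n=='wrist' else '', c.K[0,2].round(2))
"
```

```text
wrist [566.66  -6.38 352.19] [2.826e+00 1.430e-02 1.000e-04] [  79.46   -0.37 -152.36] 252.69
wrist [566.41  -6.94 352.47] [2.8259e+00 1.2700e-02 4.0000e-04] [  78.91   -0.63 -152.64] 252.69
wrist [566.3   -7.28 352.69] [2.8259e+00 1.1800e-02 8.0000e-04] [  78.56   -0.74 -152.86] 252.69
wrist [566.29  -7.46 352.84] [2.8259e+00 1.1300e-02 1.2000e-03] [  78.39   -0.76 -153.01] 252.69
top [ 408.   -41.8 1295.9] [-2.1701  2.148  -0.1052]  253.6
top [ 408.   -41.8 1295.9] [-2.1701  2.148  -0.1052]  253.6
top [ 408.   -41.8 1295.9] [-2.1701  2.148  -0.1052]  253.6
top [ 408.   -41.8 1295.9] [-2.1701  2.148  -0.1052]  253.6
scene [1298.67 -146.28  868.43] [-1.8281 -1.6078  0.6719]  253.35
scene [1298.67 -146.28  868.43] [-1.8281 -1.6078  0.6719]  253.35
scene [1298.67 -146.28  868.43] [-1.8281 -1.6078  0.6719]  253.35
scene [1298.67 -146.28  868.43] [-1.8281 -1.6078  0.6719]  253.35
```

```bash
python3 -c "
from h import *
p,A=rot();w=Cam('wrist'); p,A=rot();print(p,A.round(4)); print(w.p, (A.T@(w.p-p)).round(2), (A.T@w.R).round(4))
w.save('d_w.png')
g=cv2.cvtColor(w.im,cv2.COLOR_BGR2GRAY)
for v in (150,165,185,200,220,235): print(v,[int(x) for x in g[v,240:312]])
print(w.proj(p+A@np.array([0,0,10])))
"
```

```text
[567.95525067 -86.09261647 200.21685373] [[-9.9e-03  1.0e+00 -0.0e+00]
 [ 1.0e+00  9.9e-03  1.0e-04]
 [ 1.0e-04 -0.0e+00 -1.0e+00]]
[566.78215374  -6.72839188 352.62989618] [  79.38   -0.39 -152.41] [[-4.000e-04 -9.506e-01 -3.104e-01]
 [ 1.000e+00 -3.000e-04 -5.000e-04]
 [ 4.000e-04 -3.104e-01  9.506e-01]]
150 [165, 164, 166, 167, 171, 139, 63, 31, 32, 33, 32, 41, 59, 64, 67, 71, 71, 72, 71, 67, 69, 69, 62, 56, 40, 167, 169, 165, 163, 163, 160, 165, 163, 165, 166, 164, 163, 163, 166, 164, 170, 79, 40, 43, 51, 70, 73, 57, 47, 71, 72, 70, 71, 70, 69, 70, 52, 50, 50, 50, 50, 61, 53, 88, 117, 116, 116, 114, 114, 115, 115, 115]
165 [166, 163, 165, 171, 122, 58, 42, 46, 43, 44, 44, 42, 58, 63, 67, 69, 71, 72, 72, 67, 69, 67, 63, 57, 47, 72, 72, 73, 71, 72, 72, 71, 71, 70, 70, 70, 70, 72, 70, 73, 74, 49, 40, 39, 47, 51, 47, 50, 49, 48, 50, 48, 47, 51, 47, 47, 49, 47, 46, 45, 52, 60, 72, 114, 112, 113, 112, 112, 112, 112, 112, 111]
185 [165, 164, 163, 164, 173, 92, 38, 42, 42, 41, 41, 42, 57, 61, 65, 69, 70, 70, 69, 68, 69, 68, 61, 54, 44, 109, 114, 112, 112, 115, 111, 111, 108, 164, 168, 17
[... 468 characters left out ...]
11, 112, 111, 111, 116]
220 [164, 163, 164, 162, 161, 162, 164, 165, 164, 163, 167, 167, 122, 65, 62, 67, 68, 71, 71, 69, 68, 66, 64, 55, 43, 109, 114, 113, 115, 112, 110, 110, 109, 162, 167, 165, 166, 167, 169, 146, 69, 38, 40, 68, 70, 58, 68, 69, 70, 69, 69, 68, 67, 70, 66, 51, 50, 47, 58, 50, 91, 113, 112, 111, 112, 111, 112, 111, 111, 111, 114, 75]
235 [163, 163, 164, 162, 161, 162, 163, 165, 165, 163, 165, 167, 142, 77, 59, 67, 70, 69, 70, 68, 67, 70, 64, 56, 53, 59, 61, 62, 64, 61, 63, 62, 63, 63, 63, 61, 61, 62, 62, 63, 65, 36, 31, 34, 31, 68, 97, 98, 97, 97, 97, 97, 97, 99, 77, 62, 62, 61, 60, 69, 113, 112, 111, 112, 111, 109, 110, 111, 110, 114, 75, 70]
[[253.42121796 230.05869122]]
```

View pics/d_w.png

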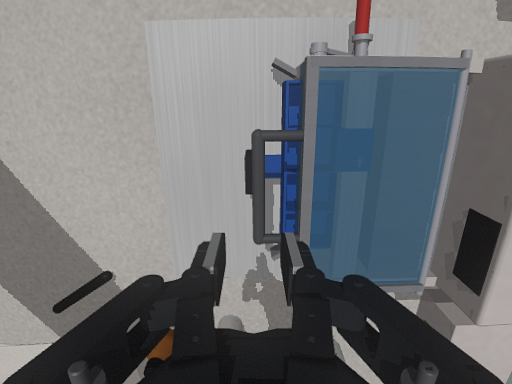

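```bash
python3 -c "
from h import *
w=Cam('wrist');t=Cam('top')
for n,u,v,z in [('b1',258.3,135,112),('b2',258.3,239,112),('lip',302,188,112),('plate',250,170,62),('deckc',148,25,8),('deckb',166,165,8),('hinge1',467,63,112),('hinge2',431,273,112),('trayL',284,82,48),('trayR',279,228,48),('tab',361,15,43)]:
  print(n,w.plane(u,v,z).round(1))
print(t.proj([[571.5,-85,112]]))"
```

```text
b1 [571.9 -32.5 112. ]
b2 [ 573.5 -134.   112. ]
lip [613.3 -80.7 112. ]
plate [564.4 -75.9  62. ]
deckc [446.5  80.1   8. ]
deckb [454.5 -83.    8. ]
hinge1 [746.7  30.9 112. ]
hinge2 [ 758.4 -174.   112. ]
trayL [599.4  16.1  48. ]
trayR [ 600.6 -152.4   48. ]
tab [675.9  82.7  43. ]
[[276.77732152 177.31353495]]
```

Emit:
carry_out([
  [[1,2,25],[0,0,0]],
  [[2,3,50],[0,0,0]],
  [[2,3,70],[0,0,0]],
  [[2,3,85],[0,0,0]],
  [[2,3,85],[0,0,0]],
])

```text
time: 3.02
ee_pos: [569.1, -83.6, 112.1]
ee_rot: [-0.002, 0.704, 0.711, -0.001]
wrist_force: [-0.7, -0.1, -0.8]
width: 0.378
```

Emit:
carry_out([
  [[0,0,0],[0,0,0]],
  [[0,0,0],[0,0,0]],
  [[0,0,0],[0,0,0]],
  [[0,0,0],[0,0,0]],
  [[0,0,0],[0,0,0]],
], jaw=0, newtons=25)

```text
time: 3.43
ee_pos: [571.5, -84.0, 116.1]
ee_rot: [0.001, 0.704, 0.711, 0.0]
wrist_force: [-0.2, 0.1, 0.1]
width: -0.001
```

```bash
python3 go.py 571 -84 115; python3 -c "
from h import *
w=Cam('wrist'); w.save('e_w.png')"
```

```text
TCP [571.5 -84.  116.1] shift [ 0.1 -0.5  1.1] turn [ 0.001  0.    -0.003] rows>= 0.0
t 3.43 F [-0.2  0.1  0.1] w -0.001
```

View pics/e_w.png

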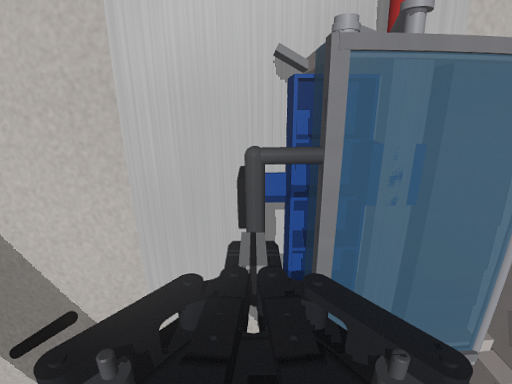

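```bash
python3 -c "
from h import *
p,A=rot();w=Cam('wrist');p,A=rot()
print(p,(A.T@(w.p-p)).round(2))
for x in (-11,0,11):
  for z in (-20,0,10,22): print(x,z,w.proj(p+A@np.array([x,0,z])).round(1))
w.save('e_w2.png',(200,130,320,300),4); s=Cam('scene'); s.save('e_s.png',(180,120,340,260),4)
"
```

```text
[571.21241698 -84.00952971 115.72331263] [  79.45   -0.29 -152.52]
-11 -20 [[253.3 270.7]]
-11 0 [[253.2 252.5]]
-11 10 [[253.2 244.8]]
-11 22 [[253.2 236.5]]
0 -20 [[253.3 253.9]]
0 0 [[253.2 237.1]]
0 10 [[253.2 230.1]]
0 22 [[253.2 222.5]]
11 -20 [[253.3 236.2]]
11 0 [[253.2 221. ]]
11 10 [[253.2 214.7]]
11 22 [[253.2 207.9]]
```

View pics/e_w2.png

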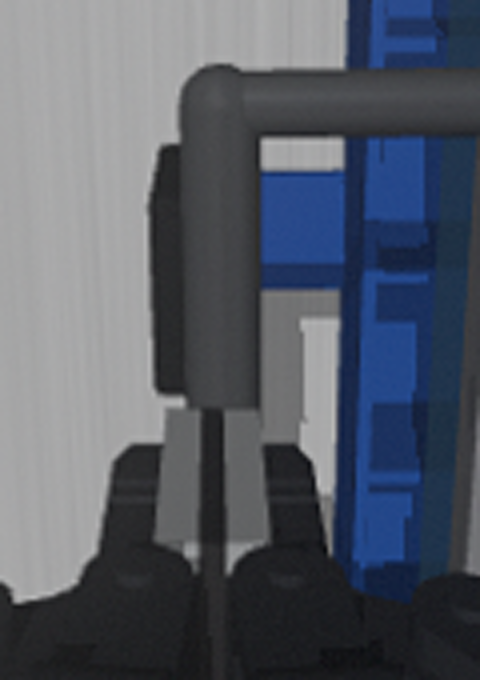

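View pics/e_s.png

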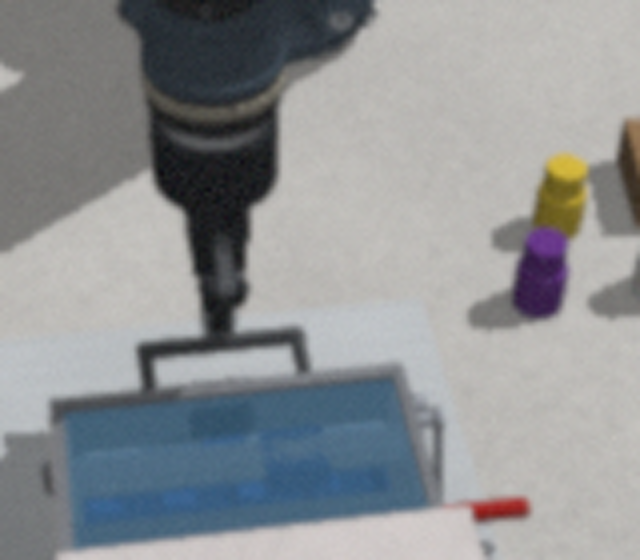

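Emit:
carry_out([
  [[0,0,0],[0,0,0]],
  [[0,0,0],[0,0,0]],
  [[0,0,0],[0,0,0]],
  [[0,0,0],[0,0,0]],
], jaw=0.4)

```text
time: 3.92
ee_pos: [571.0, -84.0, 115.2]
ee_rot: [-0.0, 0.704, 0.711, 0.0]
wrist_force: [0.6, 0.1, 0.1]
width: 0.4
```

```bash
python3 -c "
from h import *
w=Cam('wrist'); w.save('f_w.png',(160,100,340,300),4);
s=Cam('scene');p,A=rot(); print(p,s.proj([p,p+A@[0,0,22],p-A@[0,0,100]]),s.proj([[571.5,-84,112]]),sensors.observe()['width'])"
```

```text
[570.98590645 -83.98651124 115.18131216] [[234.09929783 204.73202976]
 [234.2245812  210.49825542]
 [233.48129544 176.2735875 ]] [[234.13218231 205.71677658]] 0.39642664984792836
```

View pics/f_w.png

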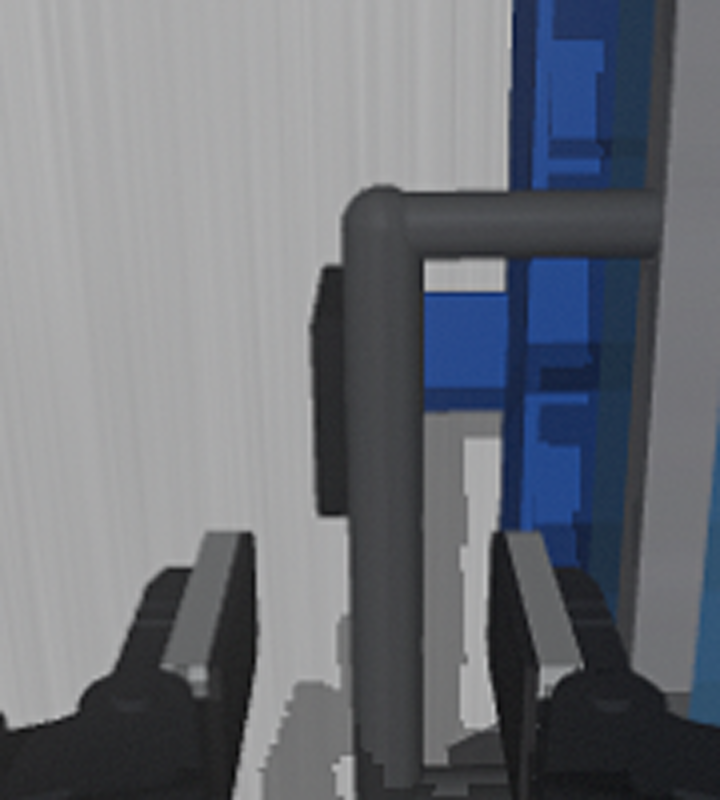

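Emit:
carry_out([
  [[0,0,10],[0,0,0]],
  [[0,0,20],[0,0,0]],
  [[0,0,20],[0,0,0]],
  [[0,0,20],[0,0,0]],
])

```text
time: 4.35
ee_pos: [570.1, -83.8, 94.0]
ee_rot: [-0.001, 0.704, 0.711, -0.001]
wrist_force: [-1.1, -0.1, -0.7]
width: 0.397
```

```bash
python3 -c "
from h import *
w=Cam('wrist'); w.save('g_w.png',(160,100,340,300),3);
s=Cam('scene');p,A=rot(); print(p,s.proj([p,p+A@[0,0,22],p-A@[0,0,100]]),s.proj([[571.5,-84,112]]),sensors.observe()['width'],sensors.observe()['wrist_force'])
s.save('g_s.png',(180,120,300,230),5)"
```

```text
[570.88922521 -83.9624301   94.98917055] [[234.21916209 210.00388298]
 [234.34160345 215.61852432]
 [233.61581211 182.3230565 ]] [[234.13218231 205.71677658]] 0.3972134346371305 [-0.4211032  -0.187393   -0.60238847]
```

View pics/g_w.png

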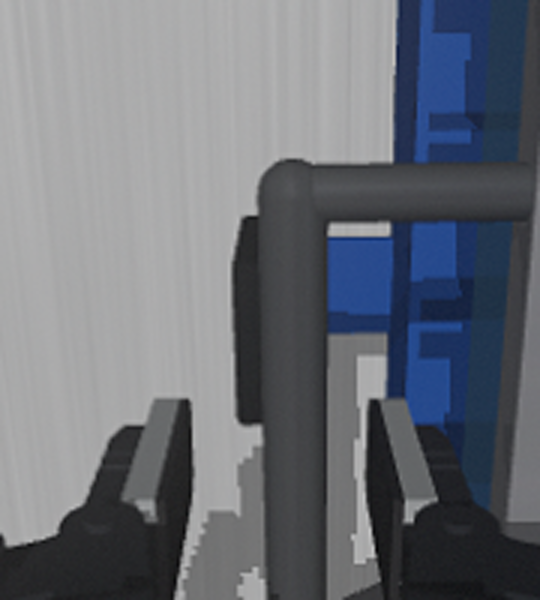

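View pics/g_s.png

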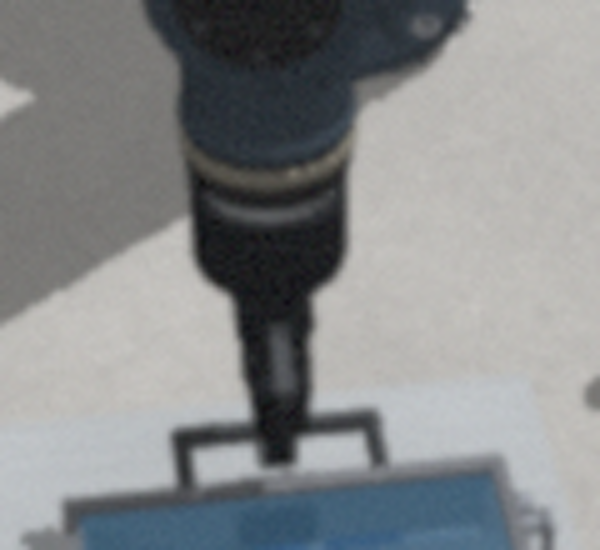

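Emit:
carry_out([
  [[0,0,0],[0,0,0]],
  [[0,0,0],[0,0,0]],
  [[0,0,0],[0,0,0]],
  [[0,0,0],[0,0,0]],
  [[0,0,0],[0,0,0]],
], jaw=0, newtons=25)

```text
time: 4.87
ee_pos: [573.1, -84.0, 96.0]
ee_rot: [0.001, 0.703, 0.711, 0.001]
wrist_force: [6.0, 0.3, -3.4]
width: 0.12
```

```bash
python3 -c "
from h import *
w=Cam('wrist'); w.save('h_w.png',(160,100,340,300),3);print(rot()[0])"
```

```text
[573.07240965 -84.00135324  95.94029355]
```

View pics/h_w.png

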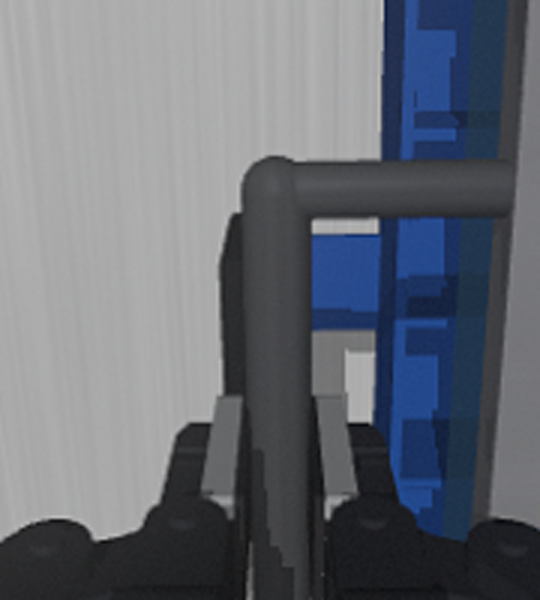

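Emit:
carry_out([
  [[0,1,-17],[0,0,0]],
  [[0,3.5,-35],[0,0,0]],
  [[0,8,-51],[0,0,0]],
  [[0,14,-68],[0,0,0]],
  [[0,21,-83],[0,0,0]],
])

```text
time: 5.33
ee_pos: [594.4, -83.6, 179.4]
ee_rot: [0.001, 0.703, 0.711, 0.002]
wrist_force: [14.0, 1.3, -12.4]
width: 0.127
```

```bash
python3 -c "
from h import *
w=Cam('wrist'); w.save('i_w.png');print(rot()[0]);s=Cam('scene');s.save('i_s.png',(150,100,350,300),3);o=sensors.observe();print(o['width'],o['wrist_force'])"
```

```text
[596.016797   -83.57053869 182.09462792]
0.12832352601747646 [ 6.14670114  2.02747223 -6.226642  ]
```

View pics/i_s.png

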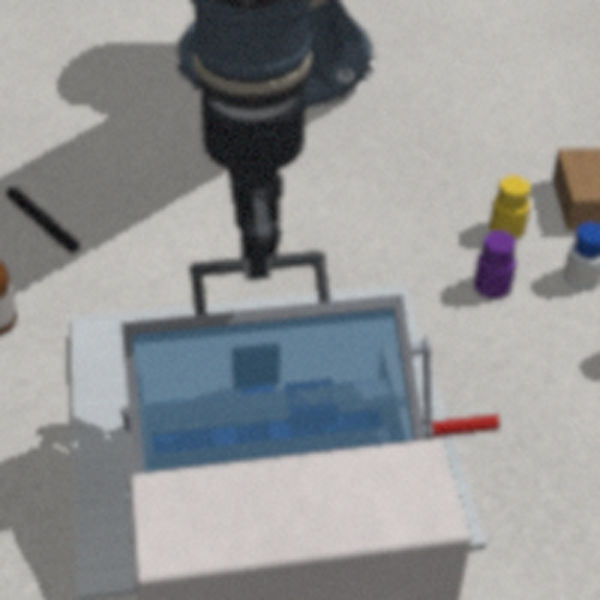

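Emit:
carry_out([
  [[0,9,-15],[0,0,0]],
  [[0,20,-29],[0,0,0]],
  [[0,32,-41],[0,0,0]],
  [[0,45,-53],[0,0,0]],
  [[0,59,-63],[0,0,0]],
])

```text
time: 5.85
ee_pos: [649.5, -82.4, 242.5]
ee_rot: [-0.001, 0.703, 0.711, -0.0]
wrist_force: [-8.7, 3.3, 6.4]
width: 0.129
```

Emit:
carry_out([
  [[0,8,-5],[0,0,0]],
  [[0,15,-9],[0,0,0]],
  [[0,23,-13],[0,0,0]],
  [[0,31,-16],[0,0,0]],
  [[0,31,-16],[0,0,0]],
])

```text
time: 6.27
ee_pos: [682.4, -81.7, 258.8]
ee_rot: [-0.0, 0.703, 0.711, 0.001]
wrist_force: [-5.8, 5.5, 9.0]
width: 0.124
```

```bash
python3 -c "
from h import *
w=Cam('wrist'); w.save('j_w.png');print(rot()[0]);s=Cam('scene');s.save('j_s.png',(150,60,350,260),3);o=sensors.observe();print(o['width'],o['wrist_force'])"
```

```text
[682.08335832 -81.68083512 258.73083583]
0.12276066326065062 [-4.6755379   4.13392779  7.74982177]
```

View pics/j_s.png

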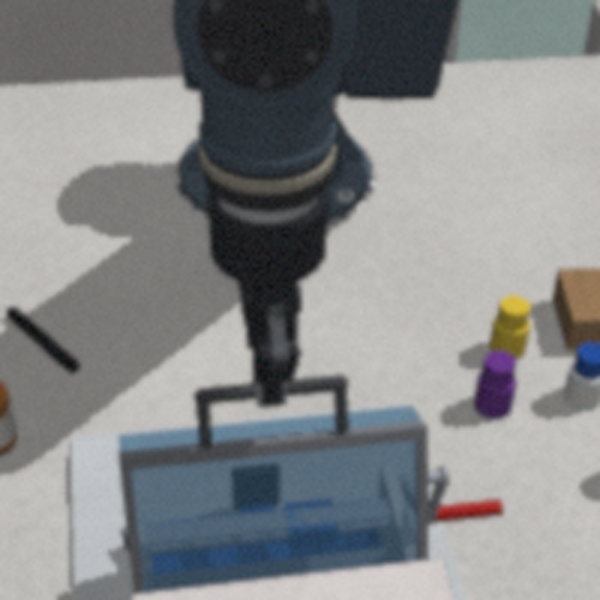

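View pics/j_w.png

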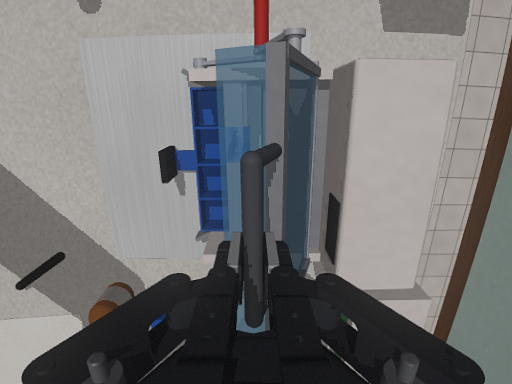

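Emit:
carry_out([
  [[0,8,-4],[0,0,0]],
  [[0,16,-7],[0,0,0]],
  [[0,20,-8.5],[0,0,0]],
  [[0,24,-9.5],[0,0,0]],
  [[0,24,-9.5],[0,0,0]],
])

```text
time: 6.78
ee_pos: [706.5, -81.3, 266.9]
ee_rot: [-0.001, 0.703, 0.711, 0.001]
wrist_force: [1.2, 4.8, 2.0]
width: 0.13
```

```bash
python3 -c "
from h import *
w=Cam('wrist'); w.save('k_w.png');print(rot()[0]);s=Cam('scene');s.save('k_s.png',(220,140,340,260),5);o=sensors.observe();print(o['width'],o['wrist_force'])"
```

```text
[706.36224191 -81.26002882 266.94103255]
0.1260659917416811 [ 0.38077573  4.88543347 -0.12885553]
```

View pics/k_s.png

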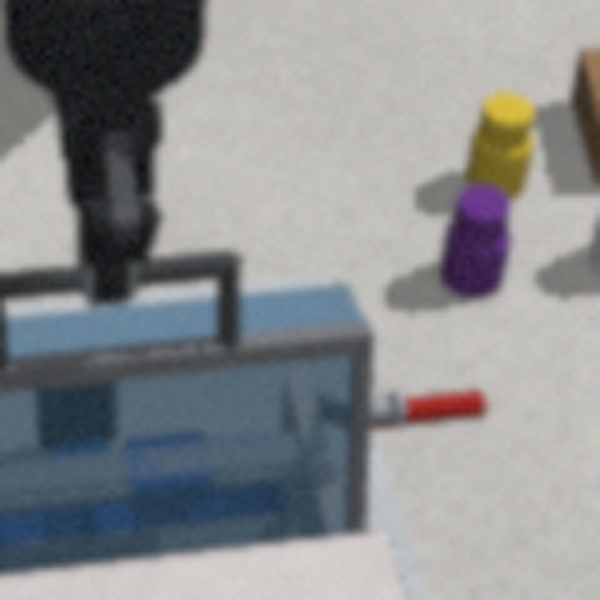

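View pics/k_w.png

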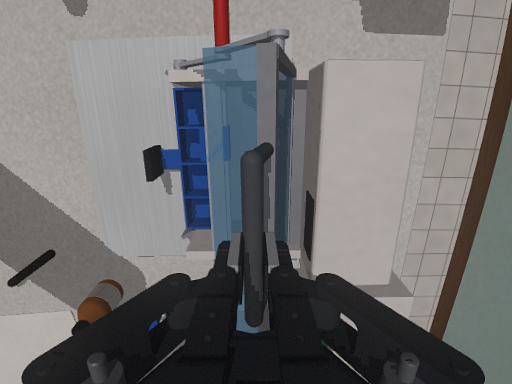

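Emit:
carry_out([
  [[0,3,0],[0,0,0]],
  [[0,5,0],[0,0,0]],
  [[0,5,0],[0,0,0]],
  [[0,5,0],[0,0,0]],
])

```text
time: 7.22
ee_pos: [708.6, -81.2, 267.3]
ee_rot: [-0.002, 0.703, 0.711, -0.001]
wrist_force: [-11.5, 6.2, 5.9]
width: 0.123
```

```bash
python3 -c "
from h import *
w=Cam('wrist'); print(rot()[0]);s=Cam('scene');t=Cam('top');s.save('l_s.png',(220,140,340,260),5);o=sensors.observe();print(o['width'],o['wrist_force'])
print(blobs(s.im,(0,150,80),(6,255,255)),blobs(t.im,(0,150,80),(6,255,255)))"
```

```text
[708.52889358 -81.2715448  267.3448583 ]
0.12459354273443536 [-10.97368472   5.16633769   5.65339734]
[([308.59, 218.85], [302, 217, 14, 5, 46]), ([100.23, 250.79], [93, 243, 15, 16, 128])] [([161.12, 88.12], [160, 87, 3, 3, 8]), ([400.73, 131.33], [397, 127, 11, 11, 48]), ([407.4, 135.5], [404, 131, 7, 9, 20]), ([212.07, 135.49], [201, 134, 23, 4, 88])]
```

View pics/l_s.png

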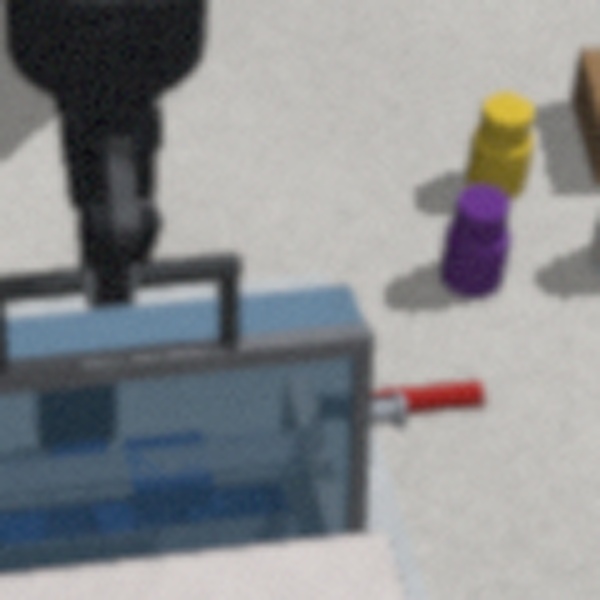

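```bash
python3 -c "
from h import *
t=Cam('top');s=Cam('scene');
print(tri(t,(212.07,135.49),s,(308.6,218.85)), tri(t,(201.3,135.7),s,(316,218)))"
```

```text
(array([671.42333676,  83.06493082, 148.24186047]), np.float64(9.773284698968096)) (array([670.05438419, 106.18834628, 146.98841758]), np.float64(1.7664374275002308))
```

Emit:
carry_out([
  [[0,-3,0],[0,0,0]],
  [[0,-6,0],[0,0,0]],
  [[0,-9,1],[0,0,0]],
  [[0,-12,2],[0,0,0]],
  [[0,-12,2],[0,0,0]],
])

```text
time: 7.88
ee_pos: [702.2, -81.4, 265.9]
ee_rot: [0.002, 0.703, 0.711, 0.004]
wrist_force: [14.3, 5.4, -0.8]
width: 0.126
```

```bash
python3 -c "
from h import *
print(rot()[0]);s=Cam('scene');t=Cam('top');s.save('m_s.png',(220,140,340,260),5);o=sensors.observe();print(o['width'],o['wrist_force'])
print(blobs(s.im,(0,150,80),(6,255,255)),blobs(t.im,(0,150,80),(6,255,255)))"
```

```text
[702.2025693  -81.35092762 265.90849967]
0.12514245753498843 [12.43847063  4.61542398  1.18227784]
[([306.08, 214.7], [296, 213, 19, 4, 53]), ([100.86, 250.72], [93, 243, 15, 15, 130])] [([161.2, 88.0], [160, 87, 4, 3, 10]), ([400.73, 131.33], [396, 127, 12, 11, 49]), ([407.67, 135.38], [404, 131, 7, 9, 21]), ([211.59, 138.47], [201, 137, 22, 4, 85])]
```

The bar resists 12 N when eased back and the tab has moved further over, so the stay is locked. I'll relax the load and let go.

Emit:
carry_out([
  [[0,4,0],[0,0,0]],
  [[0,4,0],[0,0,0]],
  [[0,4,0],[0,0,0]],
])

```text
time: 8.23
ee_pos: [704.0, -81.3, 266.3]
ee_rot: [0.001, 0.703, 0.711, 0.002]
wrist_force: [1.3, 4.7, 6.3]
width: 0.122
```

Emit:
carry_out([
  [[0,0,0],[0,0,0]],
  [[0,0,0],[0,0,0]],
  [[0,0,0],[0,0,0]],
  [[0,0,0],[0,0,0]],
], jaw=0.35)

```text
time: 8.57
ee_pos: [702.8, -82.9, 264.5]
ee_rot: [-0.0, 0.704, 0.711, -0.0]
wrist_force: [-0.4, 0.8, 0.2]
width: 0.35
```

Emit:
carry_out([
  [[0,0,-15],[0,0,0]],
  [[0,0,-40],[0,0,0]],
  [[0,0,-70],[0,0,0]],
  [[0,-35,-70],[0,0,0]],
  [[0,-75,-70],[0,0,0]],
])

```text
time: 8.98
ee_pos: [634.4, -84.3, 335.1]
ee_rot: [0.003, 0.703, 0.711, 0.002]
wrist_force: [-0.8, 0.2, -0.5]
width: 0.349
```

```bash
python3 -c "
from h import *
print(rot()[0]);s=Cam('scene');t=Cam('top');s.save('n_s.png',(150,100,350,300),3);w=Cam('wrist');w.save('n_w.png')
print(blobs(s.im,(0,150,80),(6,255,255)),blobs(t.im,(0,150,80),(6,255,255)))"
```

```text
[634.36673668 -84.30345263 335.05398139]
[([306.04, 215.1], [296, 213, 19, 5, 52]), ([100.09, 250.58], [93, 243, 14, 15, 106])] [([161.62, 88.12], [160, 87, 4, 3, 8]), ([400.66, 131.19], [396, 127, 12, 11, 53]), ([407.59, 135.32], [404, 131, 7, 9, 22]), ([211.2, 138.08], [201, 136, 22, 5, 92])]
```

View pics/n_s.png

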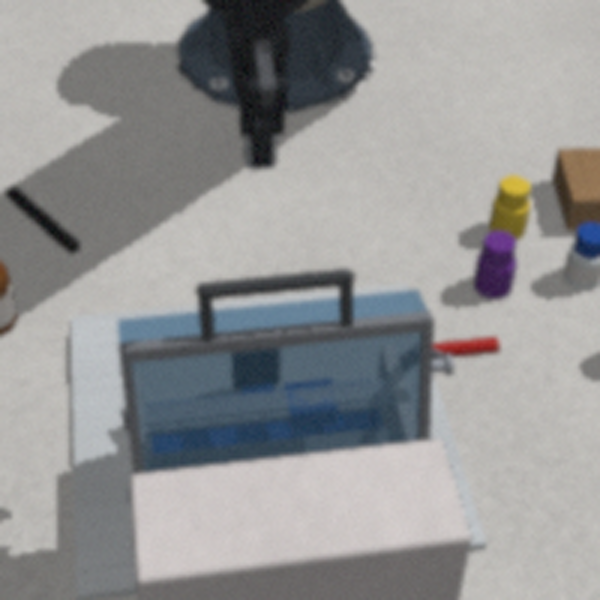

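View pics/n_w.png

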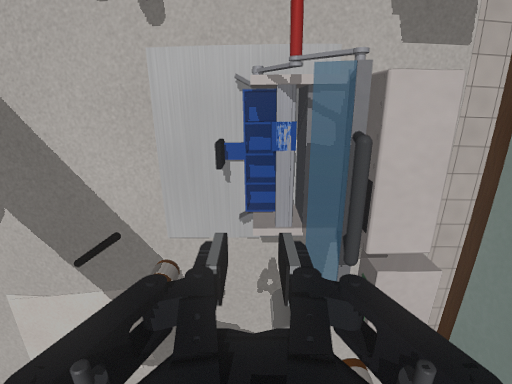

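Emit:
carry_out([
  [[0,-20,36],[0,0,0]],
  [[0,-40,72],[0,0,0]],
  [[0,-58,108],[0,0,0]],
  [[0,-74,145],[0,0,0]],
  [[0,-74,181],[0,0,0]],
])

```text
time: 9.55
ee_pos: [551.6, -84.2, 152.9]
ee_rot: [-0.0, 0.704, 0.71, -0.0]
wrist_force: [0.8, -0.7, -0.6]
width: 0.351
```

Emit:
carry_out([
  [[0,0,0],[0,0,0]],
  [[0,0,0],[0,0,0]],
  [[0,0,0],[0,0,0]],
  [[0,0,0],[0,0,0]],
  [[0,0,0],[0,0,0]],
])

```text
time: 9.97
ee_pos: [555.9, -84.4, 155.8]
ee_rot: [0.001, 0.704, 0.711, 0.001]
wrist_force: [0.5, -0.8, -0.1]
width: 0.349
```

```bash
python3 -c "
from h import *
print(rot()[0]);w=Cam('wrist');w.save('o_w.png');s=Cam('scene');s.save('o_s.png',(180,120,340,260),4)
print(rot()[0],rot()[1].T@(w.p-rot()[0]))
"
```

```text
[555.91037634 -84.37014363 155.81443877]
[555.1713155  -84.24952101 155.06130885] [  79.35959737    0.17955433 -153.0638744 ]
```

View pics/o_w.png

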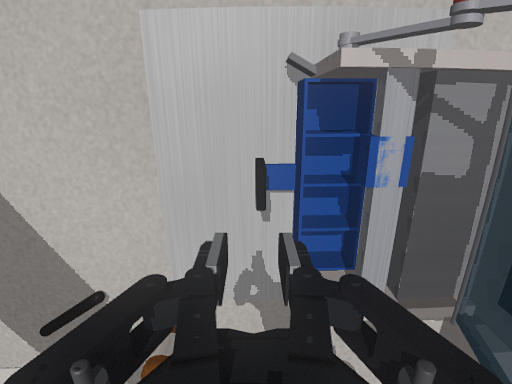

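View pics/o_s.png

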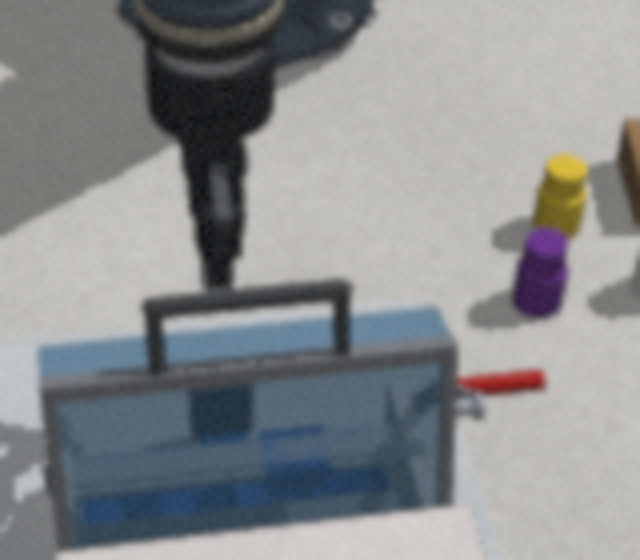

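```bash
python3 -c "
from h import *
w=Cam('wrist');print(rot()[0])
for n,u,v,z in [('p1',261,159,62),('p2',262,209,62),('trayfl',299,80,48),('trayfr',296,268,48),('traybl',376,80,48),('traybr',357,268,48),('necklow',296,177,20)]: print(n,w.plane(u,v,z).round(1))
"
```

```text
[554.78845807 -84.21404971 154.71202447]
p1 [562.2 -52.9  62. ]
p2 [ 564.1 -102.1   62. ]
trayfl [595.3  16.4  48. ]
trayfr [ 604.1 -178.    48. ]
traybl [665.2  18.   48. ]
traybr [ 672.9 -178.1   48. ]
necklow [602.4 -80.8  20. ]
```

Emit:
carry_out([
  [[2,4,30],[0,0,0]],
  [[4,7,60],[0,0,0]],
  [[4,7,85],[0,0,0]],
  [[4,7,105],[0,0,0]],
  [[4,7,105],[0,0,0]],
])

```text
time: 10.53
ee_pos: [558.6, -79.7, 45.3]
ee_rot: [-0.002, 0.704, 0.711, -0.002]
wrist_force: [-1.1, -0.5, 0.2]
width: 0.355
```

```bash
python3 -c "
from h import *
w=Cam('wrist');w=Cam('wrist');w.save('p_w.png',(160,100,360,300),3);o=sensors.observe();print(rot()[0],o['wrist_force'])
"
```

```text
[560.89969762 -80.03545445  48.97084677] [ 0.92374535 -0.77824266  1.1200489 ]
```

View pics/p_w.png

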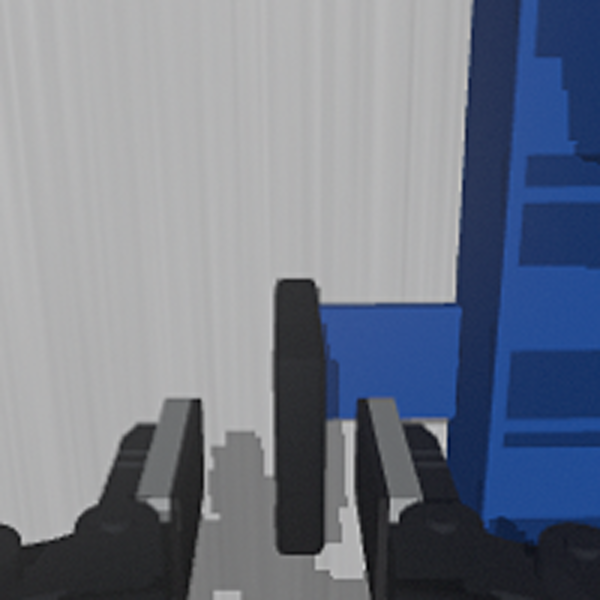

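Emit:
carry_out([
  [[0,3,3],[0,0,0]],
  [[0,3,3],[0,0,0]],
])

```text
time: 10.8
ee_pos: [565.6, -80.2, 47.0]
ee_rot: [0.001, 0.704, 0.711, 0.001]
wrist_force: [0.3, -0.7, -0.6]
width: 0.351
```

Emit:
carry_out([
  [[0,0,0],[0,0,0]],
  [[0,0,0],[0,0,0]],
  [[0,0,0],[0,0,0]],
  [[0,0,0],[0,0,0]],
  [[0,0,0],[0,0,0]],
], jaw=0, newtons=40)

```text
time: 11.22
ee_pos: [564.0, -80.1, 46.3]
ee_rot: [0.0, 0.704, 0.711, 0.0]
wrist_force: [-2.0, -0.3, 5.5]
width: 0.098
```

Emit:
carry_out([
  [[0,-10,0],[0,0,0]],
  [[0,-22,0],[0,0,0]],
  [[0,-35,0],[0,0,0]],
  [[0,-48,0],[0,0,0]],
  [[0,-60,0],[0,0,0]],
])

```text
time: 11.63
ee_pos: [503.5, -80.6, 45.9]
ee_rot: [0.0, 0.704, 0.711, 0.0]
wrist_force: [2.5, 0.1, 1.3]
width: 0.1
```

Emit:
carry_out([
  [[0,-12,0],[0,0,0]],
  [[0,-24,0],[0,0,0]],
  [[0,-34,0],[0,0,0]],
  [[0,-40,0],[0,0,0]],
  [[0,-40,0],[0,0,0]],
])

```text
time: 12.05
ee_pos: [462.2, -81.0, 45.9]
ee_rot: [-0.0, 0.704, 0.711, -0.0]
wrist_force: [-5.9, 0.7, 11.3]
width: 0.096
```

```bash
python3 -c "
from h import *
t=Cam('top');t.save('q_t.png',(90,80,430,280),2.3);w=Cam('wrist');w.save('q_w.png');o=sensors.observe();print(rot()[0],o['wrist_force'],o['width'])
"
```

```text
[462.26033047 -81.00186702  45.93281882] [-7.59392784  0.56105379 12.91927817] 0.09707674048959809
```

View pics/q_w.png

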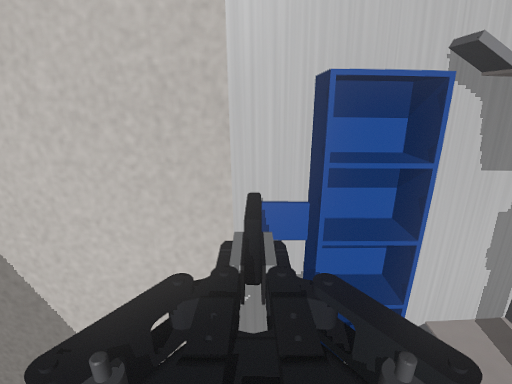

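View pics/q_t.png

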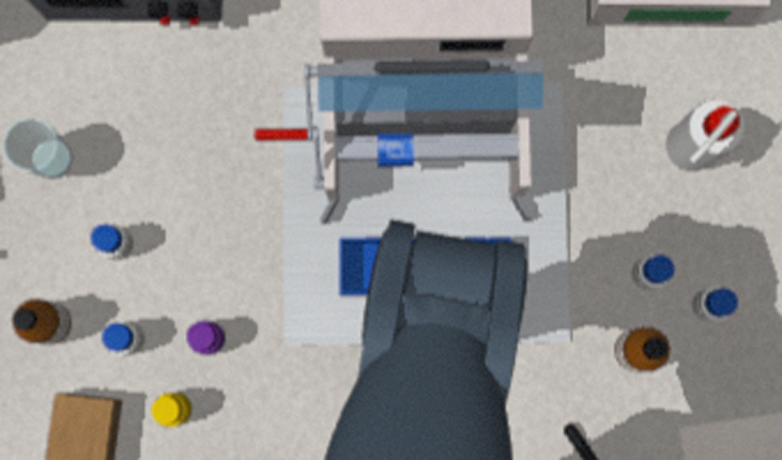

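Emit:
carry_out([
  [[0,0,0],[0,0,0]],
  [[0,0,0],[0,0,0]],
  [[0,0,0],[0,0,0]],
], jaw=0.4)

```text
time: 12.4
ee_pos: [463.9, -81.0, 45.5]
ee_rot: [-0.0, 0.704, 0.711, -0.0]
wrist_force: [-0.9, 0.6, 0.1]
width: 0.403
```

Emit:
carry_out([
  [[0,-2,-30],[0,0,0]],
  [[0,-2,-70],[0,0,0]],
  [[-10,0,-105],[0,0,0]],
  [[-45,20,-115],[0,0,0]],
  [[-80,42,-120],[0,0,0]],
])

```text
time: 12.82
ee_pos: [508.1, -161.1, 169.0]
ee_rot: [0.002, 0.703, 0.712, 0.001]
wrist_force: [1.4, 0.5, -0.5]
width: 0.399
```

```bash
python3 go.py 600 -320 110
```

```text
TCP [ 508.1 -161.1  169. ] shift [-160.    89.6   59.6] turn [ 0.004  0.001 -0.   ] rows>= 4.6
t 12.82 F [ 1.4  0.5 -0.5] w 0.399
```

Emit:
carry_out([
  [[-32,18,12],[0,0,0]],
  [[-64,36,24],[0,0,0]],
  [[-96,54,36],[0,0,0]],
  [[-128,72,48],[0,0,0]],
  [[-160,90,59],[0,0,0]],
], jaw=0)

```text
time: 13.23
ee_pos: [598.8, -321.3, 105.3]
ee_rot: [-0.0, 0.704, 0.711, -0.0]
wrist_force: [0.5, 0.0, 0.4]
width: 0.001
```

Emit:
carry_out([
  [[0,0,30],[0,0,0]],
  [[0,0,55],[0,0,0]],
  [[0,0,70],[0,0,0]],
  [[0,0,75],[0,0,0]],
  [[0,0,75],[0,0,0]],
])

```text
time: 13.65
ee_pos: [597.4, -319.2, 29.7]
ee_rot: [-0.002, 0.704, 0.711, -0.0]
wrist_force: [-0.1, 0.2, 0.2]
width: -0.002
```

```bash
python3 -c "
from h import *
s=Cam('scene');s=Cam('scene');s.save('r_s.png',(70,140,200,250),5);w=Cam('wrist');w.save('r_w.png');o=sensors.observe();p,A=rot();print(p,o['wrist_force'],o['width'],s.proj([p,p+A@[0,0,22]]))
"
```

```text
[ 599.17731341 -319.96380459   33.08099804] [0.15495779 0.60681996 1.04617858] -0.0020659172030832685 [[146.80236912 241.52022201]
 [148.15033107 246.72354782]]
```

View pics/r_s.png

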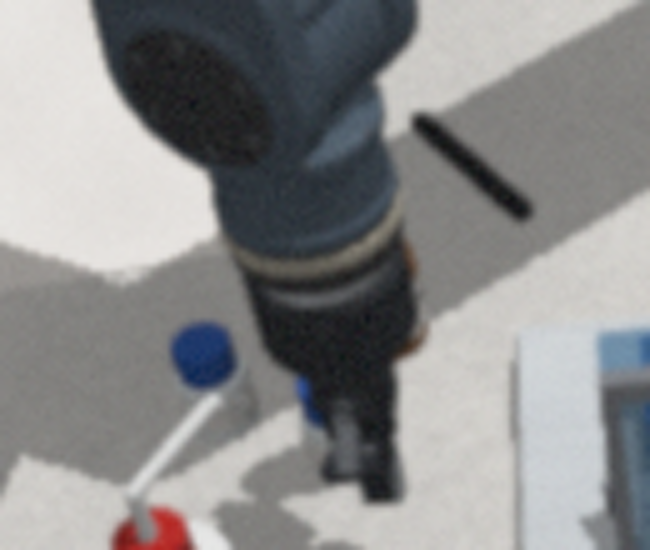

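View pics/r_w.png

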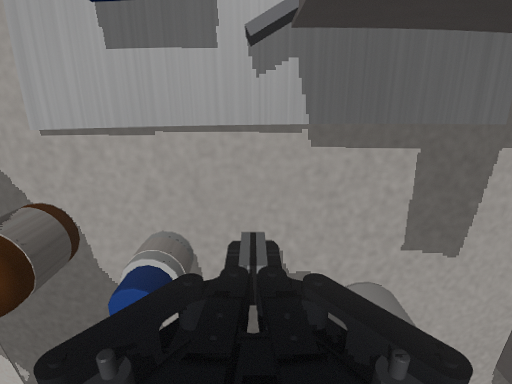

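Emit:
carry_out([
  [[0,0,6],[0,0,0]],
  [[0,0,12],[0,0,0]],
  [[0,0,18],[0,0,0]],
  [[0,0,18],[0,0,0]],
  [[0,0,18],[0,0,0]],
])

```text
time: 14.22
ee_pos: [598.0, -319.5, 13.2]
ee_rot: [-0.0, 0.704, 0.711, -0.0]
wrist_force: [-0.4, -0.4, 0.3]
width: 0.002
```

Emit:
carry_out([
  [[0,0,3],[0,0,0]],
  [[0,0,6],[0,0,0]],
  [[0,0,6],[0,0,0]],
  [[0,0,6],[0,0,0]],
])

```text
time: 14.55
ee_pos: [598.2, -319.6, 7.4]
ee_rot: [-0.0, 0.704, 0.711, -0.0]
wrist_force: [-0.8, 0.9, 0.9]
width: -0.003
```

Emit:
carry_out([
  [[0,0,3],[0,0,0]],
  [[0,0,6],[0,0,0]],
  [[0,0,6],[0,0,0]],
  [[0,0,6],[0,0,0]],
])

```text
time: 14.88
ee_pos: [598.1, -319.6, 1.4]
ee_rot: [-0.0, 0.704, 0.711, -0.0]
wrist_force: [-0.1, 0.5, 0.9]
width: 0.001
```

Emit:
carry_out([
  [[0,0,2],[0,0,0]],
  [[0,0,4],[0,0,0]],
  [[0,0,4],[0,0,0]],
  [[0,0,4],[0,0,0]],
])

```text
time: 15.22
ee_pos: [598.2, -319.6, -2.5]
ee_rot: [-0.0, 0.704, 0.711, -0.0]
wrist_force: [0.4, -0.4, 0.3]
width: -0.003
```

Emit:
carry_out([
  [[0,0,2],[0,0,0]],
  [[0,0,4],[0,0,0]],
  [[0,0,4],[0,0,0]],
  [[0,0,4],[0,0,0]],
])

```text
time: 15.55
ee_pos: [598.2, -319.6, -6.5]
ee_rot: [-0.0, 0.704, 0.711, -0.0]
wrist_force: [-0.2, 0.8, 0.6]
width: -0.002
```

Emit:
carry_out([
  [[0,0,1],[0,0,0]],
  [[0,0,2],[0,0,0]],
  [[0,0,3],[0,0,0]],
  [[0,0,3],[0,0,0]],
])

```text
time: 15.88
ee_pos: [598.4, -319.8, -9.0]
ee_rot: [0.0, 0.704, 0.711, 0.0]
wrist_force: [-1.1, 0.5, 2.6]
width: -0.004
```

```bash
python3 -c "
from h import *
s=Cam('scene');s.save('s_s.png',(70,140,200,250),5);w=Cam('wrist');w.save('s_w.png',(180,180,330,300),4);o=sensors.observe();p,A=rot();print(p,o['wrist_force'],o['width'],s.proj([p,[p[0],p[1],0]]))
"
```

```text
[ 598.41701166 -319.75312322   -8.96086817] [-0.8850778   0.95967898  4.48152029] 0.002384071129245276 [[149.45326729 251.08492697]
 [148.92039948 249.04093638]]
```

View pics/s_s.png

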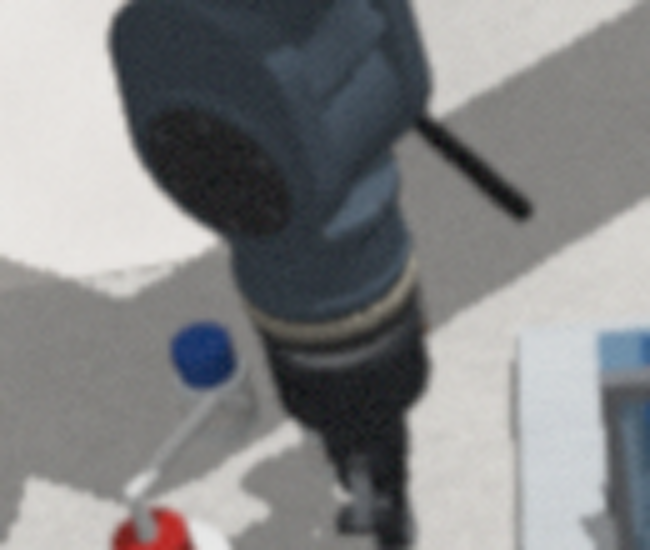

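View pics/s_w.png

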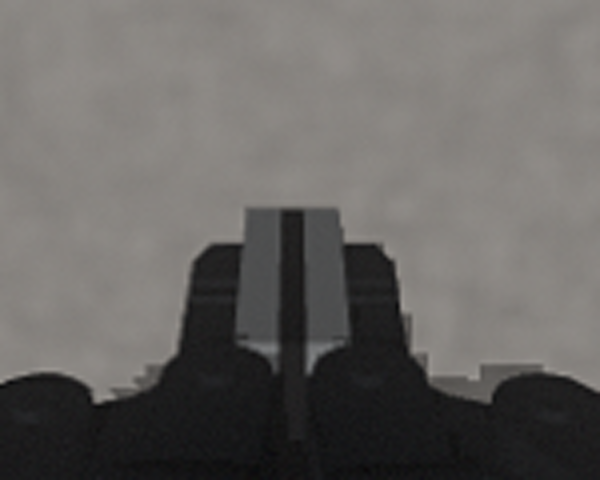

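The closed fingertips touch the bench at reported TCP z ≈ -8.5. They therefore sit 8 mm behind the reported TCP, not 22 mm ahead, and I'll use this measured offset of about 30 mm from here on.

Emit:
carry_out([
  [[0,0,-35],[0,0,0]],
  [[0,0,-75],[0,0,0]],
  [[0,-20,-110],[0,0,0]],
  [[-20,-50,-130],[0,0,0]],
  [[-31,-68,-130],[0,0,0]],
], jaw=0.8)

```text
time: 16.4
ee_pos: [531.3, -353.3, 125.9]
ee_rot: [0.004, 0.703, 0.711, 0.0]
wrist_force: [1.2, -0.7, 0.9]
width: 0.709
```

Emit:
carry_out([
  [[0,0,0],[0,0,0]],
  [[0,0,0],[0,0,0]],
  [[0,0,0],[0,0,0]],
  [[0,0,0],[0,0,0]],
  [[0,0,0],[0,0,0]],
])

```text
time: 16.82
ee_pos: [531.2, -350.7, 119.8]
ee_rot: [-0.001, 0.703, 0.711, -0.0]
wrist_force: [-0.3, 0.6, 0.0]
width: 0.803
```

```bash
python3 -c "
from h import *
w=Cam('wrist');w=Cam('wrist');w.save('t_w.png');p,A=rot();print(p)
for b,st in blobs(w.im,(105,120,40),(125,255,255),200): print(b,st,w.plane(*b,64).round(1),w.plane(*b,52).round(1))
"; python3 go.py 530 -351 30
```

```text
[ 531.11451175 -350.77898293  119.98995748]
[255.51, 201.79] [237, 181, 38, 42, 1291] [ 532.9 -347.5   64. ] [ 533.  -351.9   52. ]
[213.8, 272.8] [196, 251, 37, 42, 1098] [ 496.3 -416.    64. ] [ 494.4 -424.3   52. ]
TCP [ 531.1 -350.8  120. ] shift [-0.3 -1.  90. ] turn [-0.001 -0.001 -0.002] rows>= 2.2
t 16.92 F [ 0.   0.2 -0.2] w 0.803
```

View pics/t_w.png

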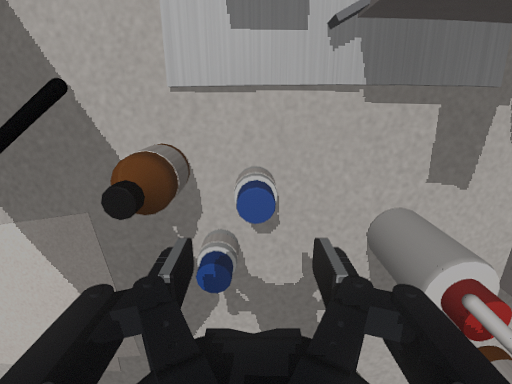

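Emit:
carry_out([
  [[0,1,30],[0,0,0]],
  [[0,1,55],[0,0,0]],
  [[0,1,75],[0,0,0]],
  [[0,1,90],[0,0,0]],
  [[0,1,90],[0,0,0]],
], jaw=0.65)

```text
time: 17.33
ee_pos: [530.0, -349.8, 27.0]
ee_rot: [-0.003, 0.703, 0.711, -0.001]
wrist_force: [-0.8, 1.4, -0.4]
width: 0.653
```

Emit:
carry_out([
  [[0,0,0],[0,0,0]],
  [[0,0,0],[0,0,0]],
  [[0,0,0],[0,0,0]],
  [[0,0,0],[0,0,0]],
  [[0,0,0],[0,0,0]],
], jaw=0.1, newtons=25)

```text
time: 17.75
ee_pos: [532.1, -351.6, 31.6]
ee_rot: [0.001, 0.704, 0.711, 0.0]
wrist_force: [0.4, 0.2, -0.4]
width: 0.375
```

```bash
python3 -c "
from h import *
s=Cam('scene');s.save('u_s.png',(70,140,200,250),5);w=Cam('wrist');w.save('u_w.png',(160,120,360,320),3)
"; python3 go.py 0 0 0
```

```text
TCP [ 532.1 -351.7   31.5] shift [ 357.  -528.6   30.6] turn [ 0.001  0.001 -0.003] rows>= 15.3
t 17.85 F [ 0.3 -0.1  3.8] w 0.38
```

View pics/u_s.png

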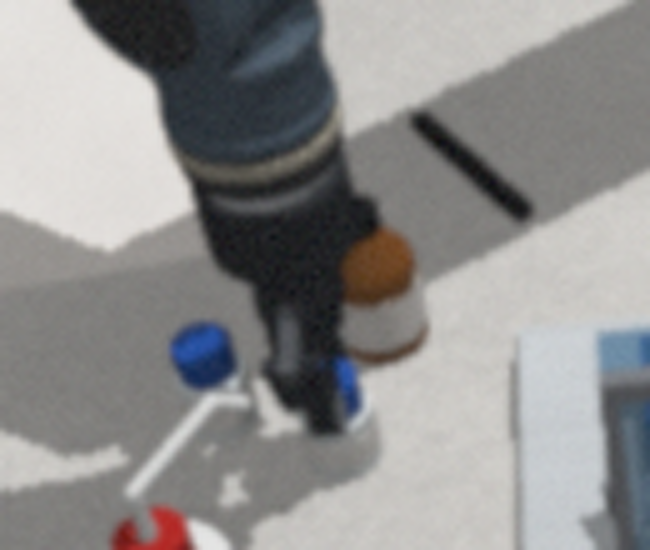

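View pics/u_w.png

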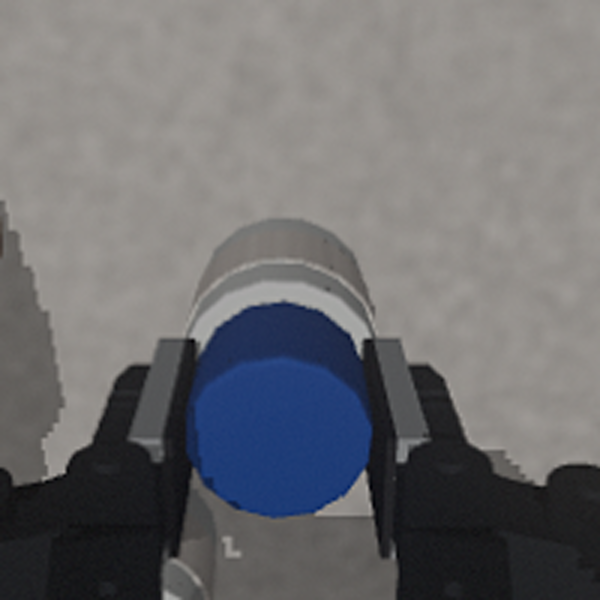

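Emit:
carry_out([
  [[0,0,-35],[0,0,0]],
  [[0,0,-70],[0,0,0]],
  [[0,0,-100],[0,0,0]],
  [[0,0,-100],[0,0,0]],
  [[0,0,-100],[0,0,0]],
])

```text
time: 18.27
ee_pos: [532.7, -352.1, 133.0]
ee_rot: [0.002, 0.704, 0.711, 0.0]
wrist_force: [0.2, -0.4, -0.7]
width: 0.375
```

```bash
python3 -c "
from h import *
t=Cam('top');t.save('v_t.png',(190,130,360,250),4.5);w=Cam('wrist');w.save('v_w.png');p,A=rot();print(p,sensors.observe()['wrist_force'],sensors.observe()['width'])
m=cv2.inRange(cv2.cvtColor(t.im,cv2.COLOR_BGR2HSV),(105,120,40),(125,255,255)); m[:160]=0; m[:, :200]=0; m[:,345:]=0
c=max(cv2.findContours(m,0,2)[0],key=cv2.contourArea); print(cv2.boundingRect(c),cv2.minAreaRect(c))
for q in cv2.boxPoints(cv2.minAreaRect(c)): print(q,t.plane(*q,48).round(1))
print('cap',w.plane(254,266,64+100))
"
```

```text
[ 531.2710762  -351.18263809  130.10127187] [-0.03908444  1.00812725 -1.30511747] 0.37602225475124024
(238, 183, 75, 38) ((275.0, 201.5), (37.0, 74.0), 90.0)
[238. 183.] [564.   16.5  48. ]
[312. 183.] [ 565.9 -181.6   48. ]
[312. 220.] [ 466.9 -181.4   48. ]
[238. 220.] [464.9  15.   48. ]
cap [ 532.00359349 -350.79256309  164.        ]
```

View pics/v_t.png

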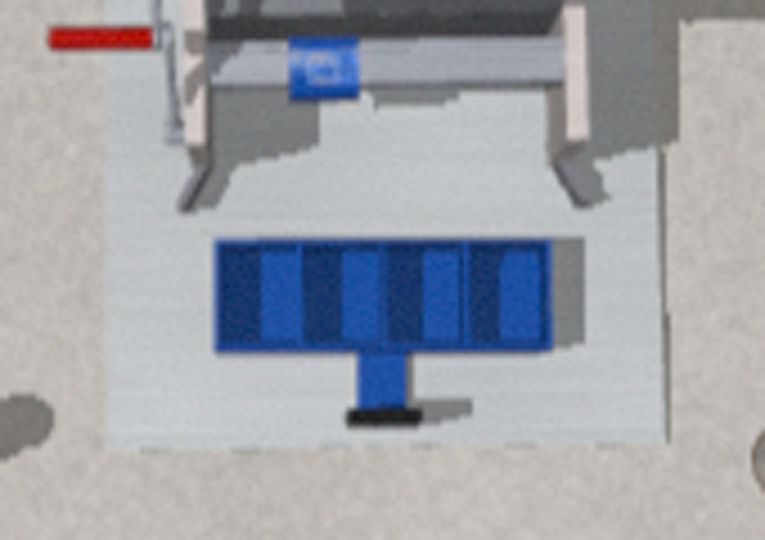

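View pics/v_w.png

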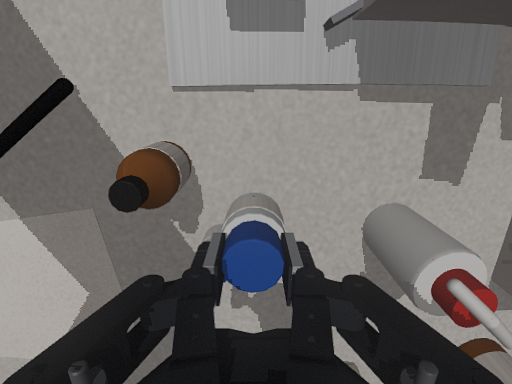

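Emit:
carry_out([
  [[39,1,0],[0,0,0]],
  [[78,2,0],[0,0,0]],
  [[117,3,4],[0,0,0]],
  [[156,3,8],[0,0,0]],
  [[195,3,12],[0,0,0]],
])

```text
time: 18.78
ee_pos: [531.4, -154.5, 117.0]
ee_rot: [-0.001, 0.704, 0.71, -0.001]
wrist_force: [0.4, -0.1, -0.8]
width: 0.381
```

Emit:
carry_out([
  [[0,0,0],[0,0,0]],
  [[0,0,0],[0,0,0]],
  [[0,0,0],[0,0,0]],
  [[0,0,0],[0,0,0]],
  [[0,0,0],[0,0,0]],
])

```text
time: 19.2
ee_pos: [532.6, -157.4, 118.3]
ee_rot: [-0.0, 0.704, 0.71, -0.0]
wrist_force: [0.6, -0.1, -1.2]
width: 0.378
```

```bash
python3 -c "
from h import *
w=Cam('wrist');w=Cam('wrist');w.save('w_w.png');p,A=rot();print(p,A.T@(w.p-p))
"; python3 go.py 535.5 -156 42
```

```text
[ 532.60821147 -157.4030349   118.47765681] [  79.40317487   -0.36146277 -152.26625297]
TCP [ 532.6 -157.4  118.5] shift [ 1.4  2.9 76.5] turn [-0.    -0.    -0.005] rows>= 1.8
t 19.3 F [-0.   0.6  0.3] w 0.373
```

View pics/w_w.png

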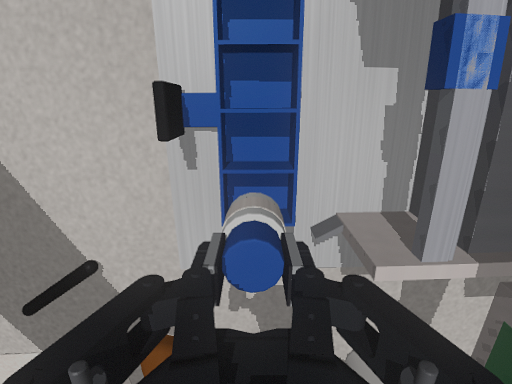

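```bash
python3 -c "
from h import *
w=Cam('wrist');w.save('w_c.png',(190,20,320,240),3.6)
for v in (42,110,170,225):
  print(v,[w.plane(u,v,48).round(1)[:2] for u in (219,258,299)])
"
```

```text
42 [array([506.1, -33.6]), array([535. , -33.4]), array([565.5, -33. ])]
110 [array([504.9, -82.6]), array([535.7, -82.4]), array([568.1, -82. ])]
170 [array([ 503.5, -131.3]), array([ 536.4, -131. ]), array([ 570.9, -130.7])]
225 [array([ 501.9, -182.1]), array([ 537.1, -181.8]), array([ 574.1, -181.5])]
```

View pics/w_c.png

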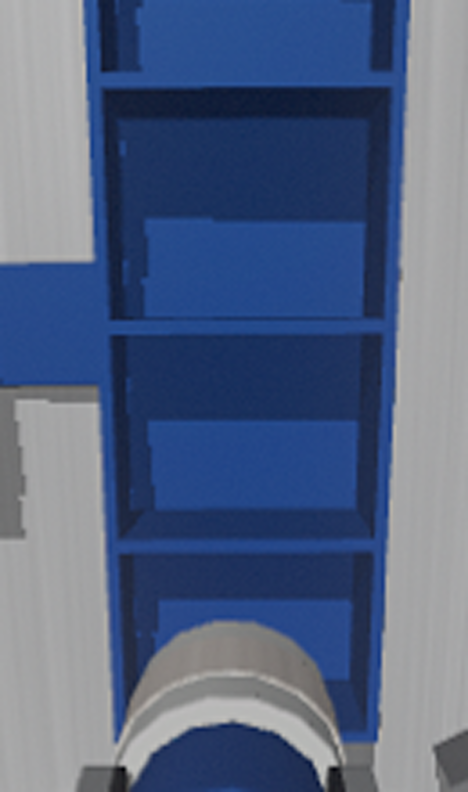

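Emit:
carry_out([
  [[0,2,20],[0,0,0]],
  [[0,4,35],[0,0,0]],
  [[0,4,50],[0,0,0]],
  [[0,4,60],[0,0,0]],
  [[0,4,60],[0,0,0]],
])

```text
time: 19.77
ee_pos: [535.3, -156.3, 56.7]
ee_rot: [-0.002, 0.704, 0.71, -0.001]
wrist_force: [-0.0, -0.2, -0.8]
width: 0.37
```

Emit:
carry_out([
  [[0,0,4],[0,0,0]],
  [[0,0,8],[0,0,0]],
  [[0,0,12],[0,0,0]],
  [[0,0,15],[0,0,0]],
  [[0,0,15],[0,0,0]],
])

```text
time: 20.18
ee_pos: [536.9, -156.4, 43.7]
ee_rot: [0.0, 0.704, 0.711, 0.0]
wrist_force: [-0.2, 0.2, -1.1]
width: 0.379
```

```bash
python3 -c "
from h import *
w=Cam('wrist');w=Cam('wrist');w.save('x_w.png');p,A=rot();print(p,sensors.observe()['wrist_force'])
"
```

```text
[ 536.76812086 -156.30420489   43.85815065] [ 0.2639382  -0.46065516 -0.6726638 ]
```

View pics/x_w.png

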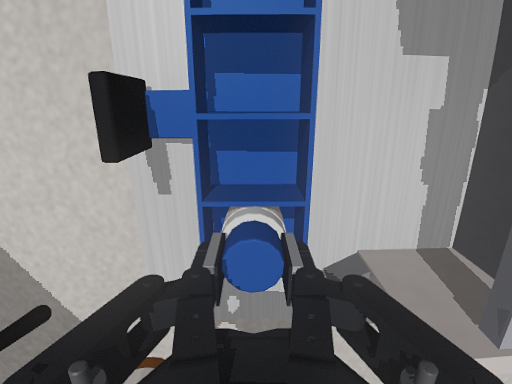

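Emit:
carry_out([
  [[0,0,1.5],[0,0,0]],
  [[0,0,1.5],[0,0,0]],
])

```text
time: 20.45
ee_pos: [537.3, -156.4, 43.2]
ee_rot: [0.001, 0.704, 0.711, 0.0]
wrist_force: [-0.3, 0.2, 6.4]
width: 0.376
```

Emit:
carry_out([
  [[0,0,0],[0,0,0]],
  [[0,0,0],[0,0,0]],
  [[0,0,0],[0,0,0]],
], jaw=0.6)

```text
time: 20.7
ee_pos: [536.7, -156.3, 42.2]
ee_rot: [-0.0, 0.704, 0.711, 0.0]
wrist_force: [0.5, -0.5, 0.3]
width: 0.599
```

Emit:
carry_out([
  [[0,0,-15],[0,0,0]],
  [[0,0,-45],[0,0,0]],
  [[0,0,-75],[0,0,0]],
  [[-30,-10,-75],[0,0,0]],
  [[-70,-20,-75],[0,0,0]],
])

```text
time: 21.12
ee_pos: [518.9, -225.6, 119.3]
ee_rot: [0.002, 0.702, 0.712, 0.001]
wrist_force: [2.0, 0.1, -0.7]
width: 0.601
```

```bash
python3 -c "
from h import *
w=Cam('wrist');w.save('y_w.png');p,A=rot()
"; python3 go.py 494.5 -421 120
```

```text
TCP [ 516.5 -233.1  118.3] shift [-187.7  -23.7   -0.9] turn [ 0.002  0.004 -0.004] rows>= 4.5
t 21.17 F [-1.2 -4.3 -0.1] w 0.6
```

View pics/y_w.png

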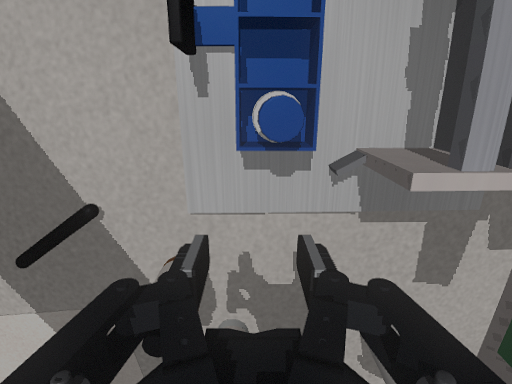

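Emit:
carry_out([
  [[-39,-4,0],[0,0,0]],
  [[-78,-9,0],[0,0,0]],
  [[-117,-13,0],[0,0,0]],
  [[-156,-18,0],[0,0,0]],
  [[-194,-21,0],[0,0,0]],
])

```text
time: 21.58
ee_pos: [497.5, -422.6, 117.0]
ee_rot: [-0.0, 0.704, 0.711, -0.0]
wrist_force: [0.1, 0.2, 1.1]
width: 0.6
```

Emit:
carry_out([
  [[0,0,0],[0,0,0]],
  [[0,0,0],[0,0,0]],
  [[0,0,0],[0,0,0]],
  [[0,0,0],[0,0,0]],
  [[0,0,0],[0,0,0]],
], jaw=0.65)

```text
time: 22.0
ee_pos: [498.6, -419.4, 117.2]
ee_rot: [-0.0, 0.703, 0.711, 0.0]
wrist_force: [-0.3, 0.8, 0.2]
width: 0.646
```

```bash
cat > cap.py <<'E'
from h import *
import sys
w=Cam('wrist');w=Cam('wrist');w.save(sys.argv[1]);p,A=rot();print(p.round(1))
for b,st in blobs(w.im,(105,120,40),(125,255,255),200): print(b,st,w.plane(*b,57).round(1))
E
python3 cap.py z_w.png; python3 go.py 494.5 -421 30
```

```text
[ 498.7 -419.6  117.5]
[249.51, 205.41] [231, 184, 38, 43, 1313] [ 495.6 -421.3   57. ]
TCP [ 498.7 -419.6  117.5] shift [-1.3 -4.3 87.5] turn [ 0.    -0.    -0.002] rows>= 2.1
t 22.1 F [ 0.6  0.6 -0.3] w 0.65
```

View pics/z_w.png

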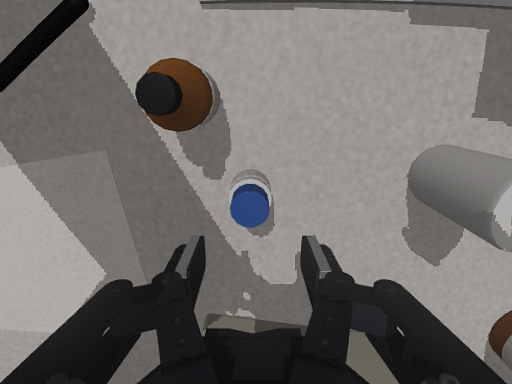

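Bottle 2 stands at (249,205), about (495.5,-421). I'll descend to it.

Emit:
carry_out([
  [[-1,-3,30],[0,0,0]],
  [[-1,-3,55],[0,0,0]],
  [[-1,-3,75],[0,0,0]],
  [[-1,-3,87],[0,0,0]],
  [[-1,-3,87],[0,0,0]],
])

```text
time: 22.52
ee_pos: [494.1, -419.8, 27.4]
ee_rot: [-0.002, 0.703, 0.711, -0.0]
wrist_force: [-0.5, 0.9, -0.6]
width: 0.649
```

Emit:
carry_out([
  [[0,0,0],[0,0,0]],
  [[0,0,0],[0,0,0]],
  [[0,0,0],[0,0,0]],
  [[0,0,0],[0,0,0]],
  [[0,0,0],[0,0,0]],
], jaw=0.1)

```text
time: 22.93
ee_pos: [496.0, -422.2, 31.4]
ee_rot: [0.001, 0.704, 0.711, 0.0]
wrist_force: [-0.5, 1.2, 4.4]
width: 0.375
```

```bash
python3 go.py 536.5 -107.6 115;python3 -c "
from h import *
w=Cam('wrist');w.save('A_w.png',(160,120,360,320),3)
m=cv2.inRange(cv2.cvtColor(w.im,cv2.COLOR_BGR2HSV),(105,120,110),(125,255,255)); print(cv2.minEnclosingCircle(max(cv2.findContours(m,0,2)[0],key=cv2.contourArea)))"
```

```text
TCP [ 496.  -422.2   31.4] shift [314.   43.8 -83.9] turn [ 0.002  0.001 -0.003] rows>= 7.9
t 22.93 F [-0.5  1.2  4.4] w 0.375
((253.4534149169922, 263.9813537597656), 30.153453826904297)
```

View pics/A_w.png

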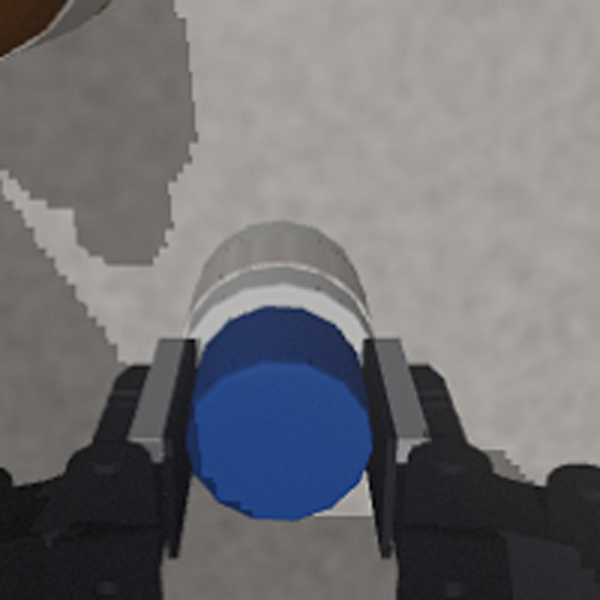

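Emit:
carry_out([
  [[0,0,-40],[0,0,0]],
  [[0,0,-75],[0,0,0]],
  [[35,5,-88],[0,0,0]],
  [[75,12,-88],[0,0,0]],
  [[115,18,-88],[0,0,0]],
])

```text
time: 23.4
ee_pos: [512.8, -306.4, 119.6]
ee_rot: [0.001, 0.704, 0.71, 0.0]
wrist_force: [-0.0, 1.0, -1.2]
width: 0.377
```

Emit:
carry_out([
  [[40,5,0],[0,0,0]],
  [[80,10,0],[0,0,0]],
  [[120,15,0],[0,0,0]],
  [[160,20,0],[0,0,0]],
  [[198,25,0],[0,0,0]],
])

```text
time: 23.82
ee_pos: [535.0, -106.3, 118.5]
ee_rot: [0.0, 0.704, 0.711, 0.0]
wrist_force: [0.8, -0.1, -0.6]
width: 0.375
```

Emit:
carry_out([
  [[0,0,0],[0,0,0]],
  [[0,0,0],[0,0,0]],
  [[0,0,0],[0,0,0]],
  [[0,0,0],[0,0,0]],
  [[0,0,0],[0,0,0]],
])

```text
time: 24.23
ee_pos: [535.1, -109.6, 118.2]
ee_rot: [0.0, 0.704, 0.71, -0.0]
wrist_force: [0.2, 0.6, -0.6]
width: 0.375
```

```bash
python3 go.py 536.5 -107.6 43;python3 -c "
from h import *
w=Cam('wrist');w.save('B_w.png');t=Cam('top');t.save('B_t.png')
m=cv2.inRange(cv2.cvtColor(w.im,cv2.COLOR_BGR2HSV),(105,120,110),(125,255,255))
for v in range(0,160,1):
  pass
print([w.plane(u,v,48).round(1)[:2] for u,v in [(258,110),(258,42)]])"
```

```text
TCP [ 535.1 -109.6  118.2] shift [ 2.   1.4 75.2] turn [-0.     0.    -0.005] rows>= 1.8
t 24.23 F [ 0.2  0.6 -0.6] w 0.375
[array([538.2, -34.6]), array([537.6,  14.2])]
```

View pics/B_w.png

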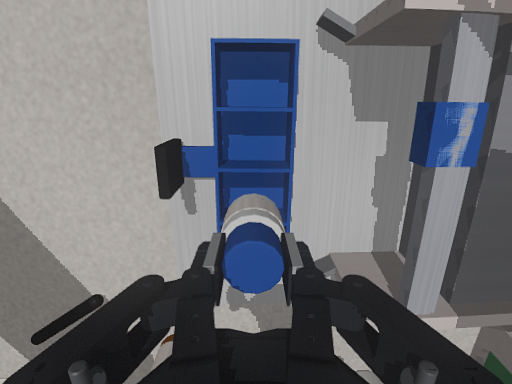

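View pics/B_t.png

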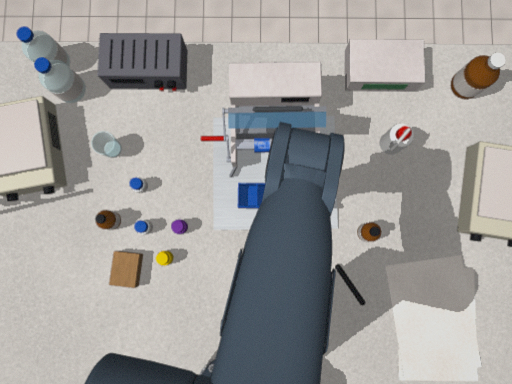

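Emit:
carry_out([
  [[2,1.5,20],[0,0,0]],
  [[2,1.5,38],[0,0,0]],
  [[2,1.5,52],[0,0,0]],
  [[2,1.5,60],[0,0,0]],
  [[2,1.5,60],[0,0,0]],
])

```text
time: 24.75
ee_pos: [535.5, -106.7, 56.6]
ee_rot: [-0.001, 0.704, 0.71, -0.001]
wrist_force: [-0.3, 0.3, -0.6]
width: 0.373
```

Emit:
carry_out([
  [[0,0,5],[0,0,0]],
  [[0,0,10],[0,0,0]],
  [[0,0,14],[0,0,0]],
  [[0,0,16],[0,0,0]],
  [[0,0,16],[0,0,0]],
])

```text
time: 25.17
ee_pos: [537.0, -106.5, 43.4]
ee_rot: [0.001, 0.704, 0.711, 0.0]
wrist_force: [-3.2, 0.4, 9.5]
width: 0.377
```

```bash
python3 go.py 536.5 -107.6 43;python3 -c "
from h import *
w=Cam('wrist');w.save('C_w.png')"
```

```text
TCP [ 537.  -106.5   43.4] shift [-1.1 -0.6  0.4] turn [ 0.001  0.    -0.003] rows>= 0.0
t 25.17 F [-3.2  0.4  9.5] w 0.377
```

View pics/C_w.png

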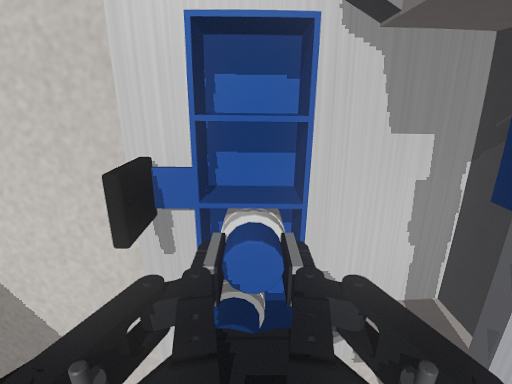

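Emit:
carry_out([
  [[0,0,0],[0,0,0]],
  [[0,0,0],[0,0,0]],
  [[0,0,0],[0,0,0]],
], jaw=0.6)

```text
time: 25.47
ee_pos: [536.9, -106.3, 42.4]
ee_rot: [0.0, 0.704, 0.711, 0.0]
wrist_force: [-0.2, 0.8, 0.1]
width: 0.595
```

Emit:
carry_out([
  [[0,0,-20],[0,0,0]],
  [[0,0,-50],[0,0,0]],
  [[0,0,-75],[0,0,0]],
  [[30,2,-85],[0,0,0]],
  [[69,5,-85],[0,0,0]],
])

```text
time: 25.88
ee_pos: [542.9, -38.6, 130.1]
ee_rot: [0.002, 0.705, 0.709, 0.002]
wrist_force: [0.9, 0.0, -1.2]
width: 0.594
```

Emit:
carry_out([
  [[40,2,0],[0,0,0]],
  [[80,4,0],[0,0,0]],
  [[120,6,0],[0,0,0]],
  [[160,8,0],[0,0,0]],
  [[200,10,0],[0,0,0]],
])

```text
time: 26.3
ee_pos: [548.8, 164.8, 127.3]
ee_rot: [0.0, 0.704, 0.711, 0.0]
wrist_force: [1.8, 0.4, 0.0]
width: 0.602
```

```bash
python3 go.py 562 290 118; python3 -c "
from h import *
s=Cam('scene');t=Cam('top')
for a,b in [((135.6,183.04),(364.86,205.96)),((140.51,226.13),(346.76,179.06))]: pass
print(blobs(t.im,(105,120,60),(125,255,255),50))"
```

```text
TCP [548.8 164.8 127.3] shift [125.1  14.4   9.3] turn [ 0.    -0.    -0.003] rows>= 3.0
t 26.3 F [1.8 0.4 0. ] w 0.602
[([24.47, 34.1], [17, 27, 16, 15, 184]), ([42.18, 64.72], [34, 57, 17, 16, 191]), ([261.96, 144.71], [254, 138, 16, 14, 162]), ([273.1, 196.73], [238, 183, 75, 39, 1739])]
```

Emit:
carry_out([
  [[33,4,2],[0,0,0]],
  [[66,8,4],[0,0,0]],
  [[97,12,8],[0,0,0]],
  [[125,14,9],[0,0,0]],
  [[125,14,9],[0,0,0]],
], jaw=0.65)

```text
time: 26.82
ee_pos: [561.9, 292.1, 117.3]
ee_rot: [-0.001, 0.702, 0.712, 0.0]
wrist_force: [-0.9, -0.2, -0.6]
width: 0.65
```

Emit:
carry_out([
  [[0,0,0],[0,0,0]],
  [[0,0,0],[0,0,0]],
  [[0,0,0],[0,0,0]],
  [[0,0,0],[0,0,0]],
])

```text
time: 27.15
ee_pos: [561.9, 286.7, 118.5]
ee_rot: [0.0, 0.704, 0.71, -0.0]
wrist_force: [-0.3, -0.5, -0.0]
width: 0.654
```

```bash
python3 cap.py D_w.png; python3 go.py 562 290 30
```

```text
[561.9 286.9 118.5]
[253.74, 199.78] [235, 179, 39, 42, 1298] [562.3 289.7  57. ]
[122.87, 216.95] [100, 196, 47, 43, 1416] [449.1 272.9  57. ]
TCP [561.9 286.9 118.5] shift [ 3.   0.1 88.5] turn [ 0.    -0.    -0.004] rows>= 2.1
t 27.25 F [-0.  -0.5  0.7] w 0.649
```

View pics/D_w.png

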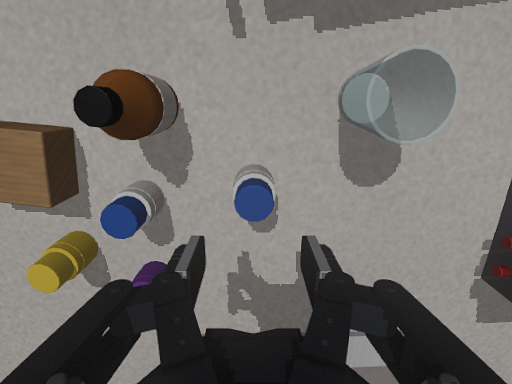

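Bottle 4 is at (254,200), about (562.3,289.7), and bottle 3 is at about (448,273).

Emit:
carry_out([
  [[3,0,30],[0,0,0]],
  [[3,0,55],[0,0,0]],
  [[3,0,75],[0,0,0]],
  [[3,0,88],[0,0,0]],
  [[3,0,88],[0,0,0]],
])

```text
time: 27.67
ee_pos: [560.0, 289.5, 27.4]
ee_rot: [-0.001, 0.704, 0.71, -0.002]
wrist_force: [-1.1, 0.6, -0.0]
width: 0.649
```

Emit:
carry_out([
  [[0,0,0],[0,0,0]],
  [[0,0,0],[0,0,0]],
  [[0,0,0],[0,0,0]],
  [[0,0,0],[0,0,0]],
  [[0,0,0],[0,0,0]],
], jaw=0.1)

```text
time: 28.08
ee_pos: [562.5, 291.3, 31.4]
ee_rot: [0.0, 0.704, 0.711, 0.001]
wrist_force: [-0.4, -0.1, 4.7]
width: 0.375
```

```bash
python3 go.py 536.5 -9 115;python3 -c "
from h import *
w=Cam('wrist');w.save('E_w.png',(160,120,360,320),3)
m=cv2.inRange(cv2.cvtColor(w.im,cv2.COLOR_BGR2HSV),(105,120,110),(125,255,255)); print(cv2.minEnclosingCircle(max(cv2.findContours(m,0,2)[0],key=cv2.contourArea)))"
```

```text
TCP [562.5 291.3  31.4] shift [-299.9  -28.8  -83.9] turn [ 0.002 -0.001 -0.003] rows>= 7.5
t 28.08 F [-0.4 -0.1  4.7] w 0.375
((253.3253936767578, 267.4364929199219), 30.023555755615234)
```

View pics/E_w.png

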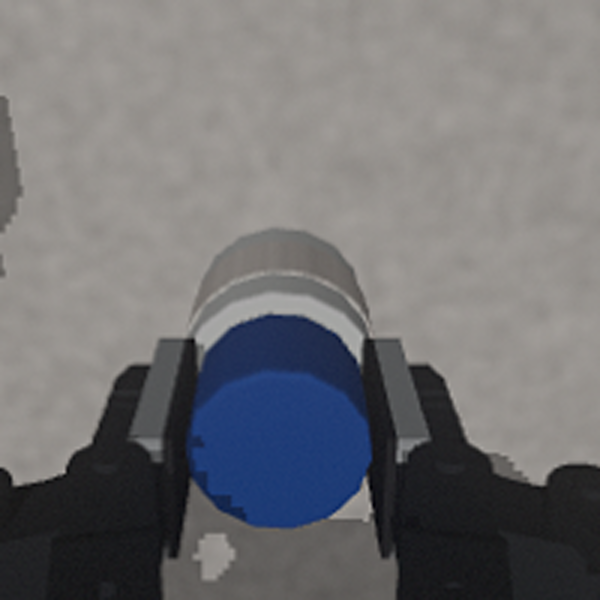

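Emit:
carry_out([
  [[0,0,-40],[0,0,0]],
  [[0,0,-75],[0,0,0]],
  [[-30,-2,-86],[0,0,0]],
  [[-70,-6,-86],[0,0,0]],
  [[-110,-10,-86],[0,0,0]],
])

```text
time: 28.55
ee_pos: [553.3, 180.7, 117.5]
ee_rot: [0.001, 0.703, 0.711, 0.001]
wrist_force: [0.6, -0.8, -1.7]
width: 0.376
```

Emit:
carry_out([
  [[-40,-4,0],[0,0,0]],
  [[-80,-8,0],[0,0,0]],
  [[-120,-12,0],[0,0,0]],
  [[-160,-16,0],[0,0,0]],
  [[-188,-19,0],[0,0,0]],
])

```text
time: 28.97
ee_pos: [535.0, -10.1, 116.6]
ee_rot: [0.0, 0.704, 0.71, -0.0]
wrist_force: [1.2, -0.2, -0.7]
width: 0.374
```

Emit:
carry_out([
  [[0,0,0],[0,0,0]],
  [[0,0,0],[0,0,0]],
  [[0,0,0],[0,0,0]],
  [[0,0,0],[0,0,0]],
  [[0,0,0],[0,0,0]],
])

```text
time: 29.38
ee_pos: [535.8, -6.2, 116.2]
ee_rot: [-0.0, 0.703, 0.711, 0.0]
wrist_force: [-0.5, 0.2, -0.3]
width: 0.377
```

```bash
python3 go.py 536 -7.3 43;python3 -c "
from h import *
w=Cam('wrist');w.save('F_w.png')"
```

```text
TCP [535.8  -6.2 116.2] shift [-1.2  0.1 73.2] turn [ 0.    -0.    -0.001] rows>= 1.8
t 29.38 F [-0.5  0.2 -0.3] w 0.377
```

View pics/F_w.png

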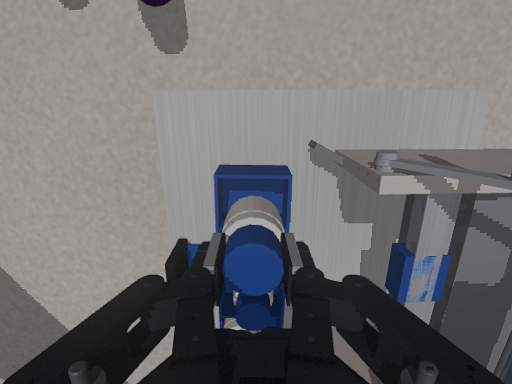

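```bash
python3 -c "
from h import *
w=Cam('wrist')
print([w.plane(u,v,48).round(1)[:2] for u,v in [(216,166),(291,166),(253,166),(253,178)]])"
```

```text
[array([504.5,  23.8]), array([566.8,  24.5]), array([535.2,  24.1]), array([535.4,  13.8])]
```

Emit:
carry_out([
  [[-1,0.5,20],[0,0,0]],
  [[-1,0.5,38],[0,0,0]],
  [[-1,0.5,48],[0,0,0]],
  [[-1,0.5,56],[0,0,0]],
  [[-1,0.5,56],[0,0,0]],
])

```text
time: 29.9
ee_pos: [535.3, -7.9, 58.8]
ee_rot: [-0.001, 0.703, 0.711, -0.001]
wrist_force: [0.2, -0.4, -0.1]
width: 0.378
```

Emit:
carry_out([
  [[0,0,5],[0,0,0]],
  [[0,0,10],[0,0,0]],
  [[0,0,14],[0,0,0]],
  [[0,0,17],[0,0,0]],
  [[0,0,17],[0,0,0]],
])

```text
time: 30.32
ee_pos: [536.7, -8.3, 43.3]
ee_rot: [0.0, 0.704, 0.711, 0.0]
wrist_force: [0.1, 0.0, -0.6]
width: 0.378
```

```bash
python3 go.py 536.5 -7.3 43;python3 -c "
from h import *
w=Cam('wrist');w.save('G_w.png')"
```

```text
TCP [536.7  -8.3  43.3] shift [ 1.  -0.1  0.3] turn [ 0.001 -0.    -0.003] rows>= 0.0
t 30.32 F [ 0.1  0.  -0.6] w 0.378
```

View pics/G_w.png

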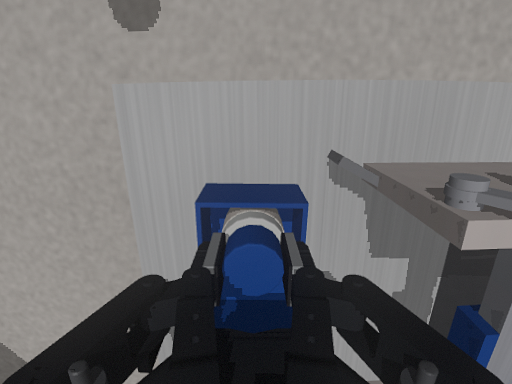

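Emit:
carry_out([
  [[0,0,1],[0,0,0]],
  [[0,0,1.5],[0,0,0]],
])

```text
time: 30.53
ee_pos: [536.5, -8.4, 43.1]
ee_rot: [0.0, 0.704, 0.711, 0.0]
wrist_force: [-5.9, 0.5, 20.7]
width: 0.375
```

Emit:
carry_out([
  [[0,0,0],[0,0,0]],
  [[0,0,0],[0,0,0]],
  [[0,0,0],[0,0,0]],
], jaw=0.6)

```text
time: 30.78
ee_pos: [536.3, -8.3, 41.7]
ee_rot: [0.0, 0.704, 0.711, 0.0]
wrist_force: [-0.1, 0.2, -0.0]
width: 0.602
```

Emit:
carry_out([
  [[0,0,-20],[0,0,0]],
  [[0,0,-50],[0,0,0]],
  [[10,0,-75],[0,0,0]],
  [[45,-10,-85],[0,0,0]],
  [[82,-20,-85],[0,0,0]],
])

```text
time: 31.2
ee_pos: [517.3, 73.5, 129.4]
ee_rot: [0.001, 0.705, 0.709, 0.002]
wrist_force: [1.7, 1.3, -0.5]
width: 0.603
```

Emit:
carry_out([
  [[38,-13,2],[0,0,0]],
  [[76,-26,4],[0,0,0]],
  [[114,-40,6],[0,0,0]],
  [[152,-53,8],[0,0,0]],
  [[190,-66,10],[0,0,0]],
], jaw=0.65)

```text
time: 31.62
ee_pos: [446.5, 264.4, 116.6]
ee_rot: [-0.0, 0.704, 0.711, 0.0]
wrist_force: [1.0, 0.3, 0.4]
width: 0.65
```

Emit:
carry_out([
  [[6,0,0],[0,0,0]],
  [[10,0,0],[0,0,0]],
  [[10,0,0],[0,0,0]],
  [[10,0,0],[0,0,0]],
  [[10,0,0],[0,0,0]],
])

```text
time: 32.03
ee_pos: [447.9, 271.6, 116.7]
ee_rot: [0.0, 0.704, 0.71, -0.0]
wrist_force: [-0.4, -0.1, 0.8]
width: 0.649
```

```bash
python3 cap.py H_w.png; python3 go.py 448 273 30
```

```text
[447.9 271.6 116.8]
[253.4, 203.02] [234, 181, 39, 44, 1323] [448.  272.2  57. ]
TCP [447.9 271.6 116.8] shift [ 1.4  0.1 86.8] turn [-0.     0.    -0.005] rows>= 2.1
t 32.13 F [-0.1  0.1 -0.1] w 0.652
```

View pics/H_w.png

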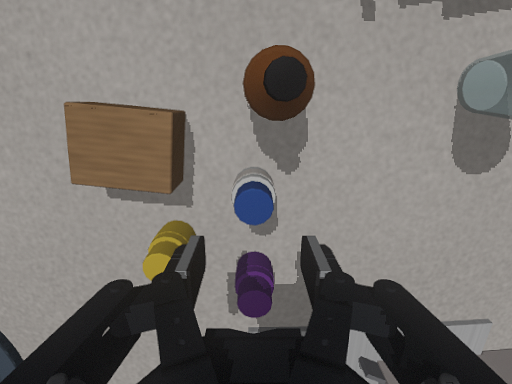

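Emit:
carry_out([
  [[1,0,30],[0,0,0]],
  [[1,0,55],[0,0,0]],
  [[1,0,75],[0,0,0]],
  [[1,0,86.5],[0,0,0]],
  [[1,0,86.5],[0,0,0]],
])

```text
time: 32.55
ee_pos: [446.2, 272.0, 27.9]
ee_rot: [-0.001, 0.704, 0.71, -0.002]
wrist_force: [-0.8, -0.0, 0.5]
width: 0.656
```

Emit:
carry_out([
  [[0,0,0],[0,0,0]],
  [[0,0,0],[0,0,0]],
  [[0,0,0],[0,0,0]],
  [[0,0,0],[0,0,0]],
  [[0,0,0],[0,0,0]],
], jaw=0.1)

```text
time: 32.97
ee_pos: [448.1, 274.1, 31.2]
ee_rot: [0.0, 0.704, 0.711, 0.001]
wrist_force: [0.1, -0.9, 3.5]
width: 0.377
```

```bash
python3 go.py 536.5 -57.5 115;python3 -c "
from h import *
w=Cam('wrist');w.save('I_w.png',(160,120,360,320),3)
m=cv2.inRange(cv2.cvtColor(w.im,cv2.COLOR_BGR2HSV),(105,120,110),(125,255,255)); print(cv2.minEnclosingCircle(max(cv2.findContours(m,0,2)[0],key=cv2.contourArea)))
t=Cam('top');t.save('I_t.png',(190,100,360,240),4)"
```

```text
TCP [448.1 274.1  31.2] shift [-332.4   85.2  -84. ] turn [ 0.002 -0.001 -0.003] rows>= 8.5
t 32.97 F [ 0.1 -0.9  3.5] w 0.377
((253.4260711669922, 267.7192077636719), 30.04180335998535)
```

View pics/I_t.png

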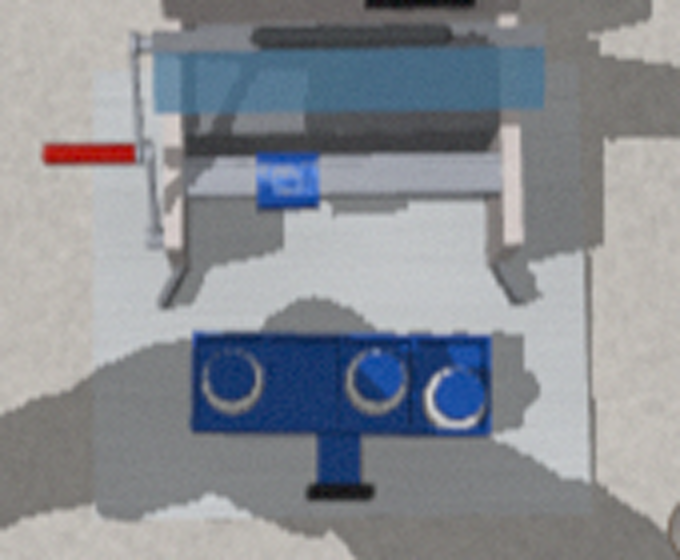

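Emit:
carry_out([
  [[0,0,-40],[0,0,0]],
  [[0,0,-75],[0,0,0]],
  [[-30,8,-86],[0,0,0]],
  [[-69,18,-86],[0,0,0]],
  [[-108,28,-86],[0,0,0]],
])

```text
time: 33.48
ee_pos: [477.2, 165.9, 117.6]
ee_rot: [0.001, 0.703, 0.712, 0.001]
wrist_force: [0.5, 1.0, -0.7]
width: 0.373
```

Emit:
carry_out([
  [[-39,10,0],[0,0,0]],
  [[-78,20,0],[0,0,0]],
  [[-117,30,0],[0,0,0]],
  [[-156,40,0],[0,0,0]],
  [[-195,50,0],[0,0,0]],
])

```text
time: 33.9
ee_pos: [528.5, -30.3, 116.4]
ee_rot: [0.0, 0.704, 0.711, 0.0]
wrist_force: [1.1, 0.5, -0.8]
width: 0.377
```

Emit:
carry_out([
  [[-20,5,0],[0,0,0]],
  [[-28,7,0],[0,0,0]],
  [[-28,7,0],[0,0,0]],
  [[-28,7,0],[0,0,0]],
  [[-28,7,0],[0,0,0]],
])

```text
time: 34.32
ee_pos: [535.3, -55.0, 116.2]
ee_rot: [-0.0, 0.703, 0.711, 0.0]
wrist_force: [-0.0, -1.2, -1.8]
width: 0.376
```

```bash
python3 go.py 536.3 -56.6 43;python3 -c "
from h import *
w=Cam('wrist');w=Cam('wrist');w.save('J_w.png');print(rot()[0])"
```

```text
TCP [535.3 -55.  116.2] shift [-1.6  1.1 73.2] turn [-0.001 -0.001 -0.002] rows>= 1.8
t 34.32 F [-0.  -1.2 -1.8] w 0.376
[535.40441773 -54.86407516 116.27800687]
```

View pics/J_w.png

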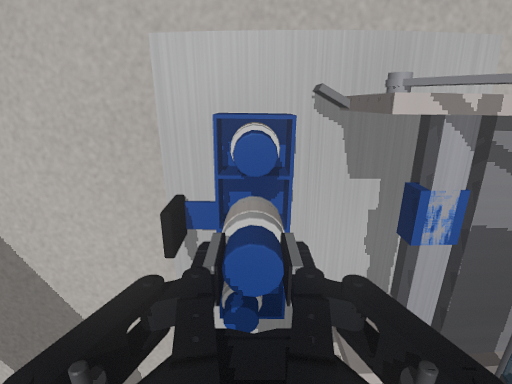

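```bash
python3 -c "
from h import *
w=Cam('wrist')
print([w.plane(u,v,48).round(1)[:2] for u,v in [(218,175.5),(292,175.5),(253,175.5)]])"
```

```text
[array([505.5, -33.1]), array([567.6, -32.3]), array([534.9, -32.7])]
```

Emit:
carry_out([
  [[-2,1,20],[0,0,0]],
  [[-2,1,38],[0,0,0]],
  [[-2,1,48],[0,0,0]],
  [[-2,1,56],[0,0,0]],
  [[-2,1,56],[0,0,0]],
])

```text
time: 34.88
ee_pos: [535.7, -57.7, 58.9]
ee_rot: [-0.001, 0.703, 0.711, -0.001]
wrist_force: [0.1, -0.5, -0.1]
width: 0.374
```

Emit:
carry_out([
  [[0,0,5],[0,0,0]],
  [[0,0,10],[0,0,0]],
  [[0,0,14],[0,0,0]],
  [[0,0,17],[0,0,0]],
  [[0,0,17.5],[0,0,0]],
])

```text
time: 35.3
ee_pos: [537.2, -58.4, 43.0]
ee_rot: [0.0, 0.704, 0.711, 0.0]
wrist_force: [-0.6, 0.8, 5.8]
width: 0.38
```

```bash
python3 go.py 536.5 -56.6 43;python3 -c "
from h import *
w=Cam('wrist');w.save('K_w.png')"
```

```text
TCP [537.2 -58.4  43. ] shift [ 1.8 -0.6 -0. ] turn [ 0.001 -0.    -0.003] rows>= 0.0
t 35.3 F [-0.6  0.8  5.8] w 0.38
```

View pics/K_w.png

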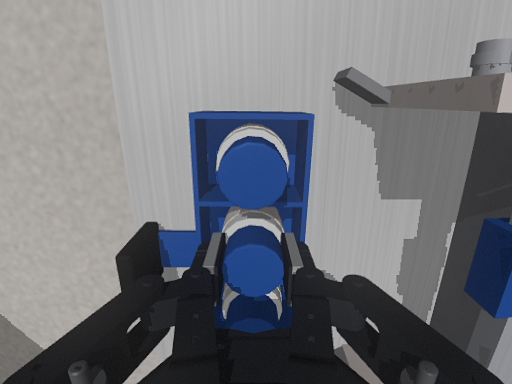

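Emit:
carry_out([
  [[0,0,0],[0,0,0]],
  [[0,0,0],[0,0,0]],
  [[0,0,0],[0,0,0]],
], jaw=0.6)

```text
time: 35.6
ee_pos: [536.8, -58.3, 42.7]
ee_rot: [-0.0, 0.704, 0.711, 0.0]
wrist_force: [-0.7, 0.1, 0.8]
width: 0.601
```

Emit:
carry_out([
  [[0,0,-20],[0,0,0]],
  [[0,0,-50],[0,0,0]],
  [[0,0,-75],[0,0,0]],
  [[-14,-35,-80],[0,0,0]],
  [[-24,-74,-80],[0,0,0]],
])

```text
time: 36.02
ee_pos: [465.5, -83.6, 124.6]
ee_rot: [0.002, 0.703, 0.711, 0.001]
wrist_force: [-0.3, -1.0, -0.0]
width: 0.603
```

Emit:
carry_out([
  [[0,0,0],[0,0,0]],
  [[0,0,0],[0,0,0]],
  [[0,0,0],[0,0,0]],
  [[0,0,0],[0,0,0]],
  [[0,0,0],[0,0,0]],
], jaw=0.4)

```text
time: 36.43
ee_pos: [464.0, -82.9, 122.6]
ee_rot: [0.0, 0.703, 0.711, 0.0]
wrist_force: [0.2, 0.3, -0.6]
width: 0.401
```

```bash
python3 go.py 463 -82 20;python3 -c "
from h import *
w=Cam('wrist');w=Cam('wrist');w.save('L_w.png')
s=Cam('scene');s.save('L_s.png',(150,100,350,260),3.5)"
```

```text
TCP [464.  -82.9 122.6] shift [  1.   -1.  102.6] turn [ 0.    -0.    -0.003] rows>= 2.5
t 36.43 F [ 0.2  0.3 -0.6] w 0.401
```

View pics/L_w.png

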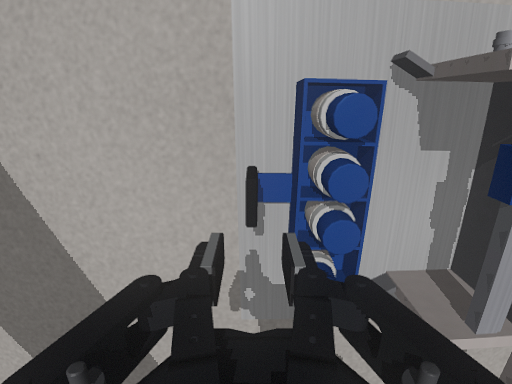

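View pics/L_s.png

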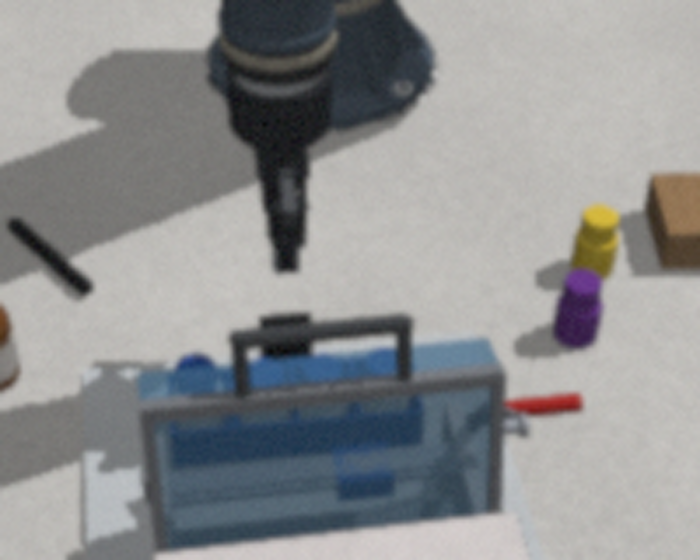

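Emit:
carry_out([
  [[0,-1,30],[0,0,0]],
  [[0,-1,60],[0,0,0]],
  [[0,-1,80],[0,0,0]],
  [[0,-1,92],[0,0,0]],
  [[0,-1,96],[0,0,0]],
])

```text
time: 37.0
ee_pos: [460.8, -82.7, 24.6]
ee_rot: [-0.001, 0.703, 0.711, -0.001]
wrist_force: [-0.3, 0.5, -0.7]
width: 0.398
```

Emit:
carry_out([
  [[0,0,0],[0,0,0]],
  [[0,0,0],[0,0,0]],
  [[0,0,0],[0,0,0]],
])

```text
time: 37.25
ee_pos: [462.8, -83.1, 27.6]
ee_rot: [0.001, 0.704, 0.711, 0.0]
wrist_force: [0.1, 0.5, 1.0]
width: 0.4
```

Emit:
carry_out([
  [[0,0,0],[0,0,0]],
  [[0,0,0],[0,0,0]],
  [[0,0,0],[0,0,0]],
  [[0,0,0],[0,0,0]],
  [[0,0,0],[0,0,0]],
], jaw=0, newtons=40)

```text
time: 37.67
ee_pos: [462.5, -83.2, 27.5]
ee_rot: [0.001, 0.704, 0.71, 0.0]
wrist_force: [-1.2, -0.4, 6.3]
width: 0.112
```

```bash
python3 go.py 463 -82 20;python3 -c "
from h import *
w=Cam('wrist');w=Cam('wrist');w.save('M_w.png')"
```

```text
TCP [462.5 -83.2  27.5] shift [1.2 0.5 7.5] turn [ 0.001  0.    -0.003] rows>= 0.2
t 37.67 F [-1.2 -0.4  6.3] w 0.112
```

View pics/M_w.png

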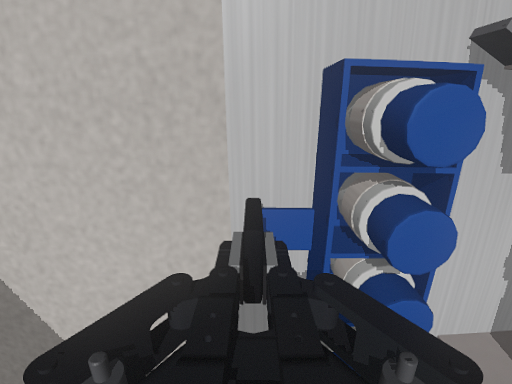

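Emit:
carry_out([
  [[0,6,0],[0,0,0]],
  [[0,15,0],[0,0,0]],
  [[0,25,0],[0,0,0]],
  [[0,35,0],[0,0,0]],
  [[0,45,0],[0,0,0]],
])

```text
time: 38.18
ee_pos: [504.2, -82.6, 27.5]
ee_rot: [-0.002, 0.704, 0.711, -0.002]
wrist_force: [-15.7, 0.1, 21.6]
width: 0.113
```

Emit:
carry_out([
  [[0,9,0],[0,0,0]],
  [[0,18,0],[0,0,0]],
  [[0,27,0],[0,0,0]],
  [[0,36,0],[0,0,0]],
  [[0,42,0],[0,0,0]],
])

```text
time: 38.6
ee_pos: [547.2, -82.2, 27.5]
ee_rot: [-0.001, 0.704, 0.711, -0.001]
wrist_force: [-14.4, -0.0, 21.0]
width: 0.108
```

```bash
python3 go.py 589 -82 27;python3 -c "
from h import *
w=Cam('wrist');w=Cam('wrist');w.save('N_w.png');s=Cam('scene');s.save('N_s.png',(150,120,350,280),3.5)"
```

```text
TCP [547.2 -82.2  27.5] shift [-0.2 41.8  0.4] turn [-0.003  0.    -0.003] rows>= 1.0
t 38.6 F [-14.4  -0.   21. ] w 0.108
```

View pics/N_w.png

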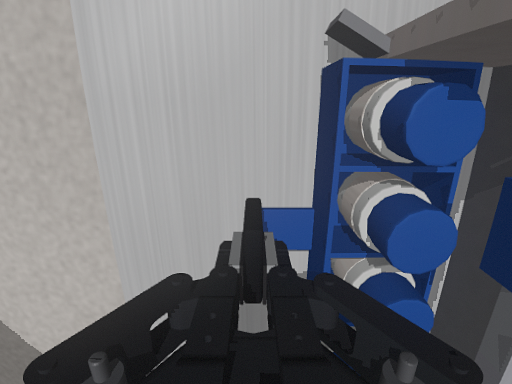

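View pics/N_s.png

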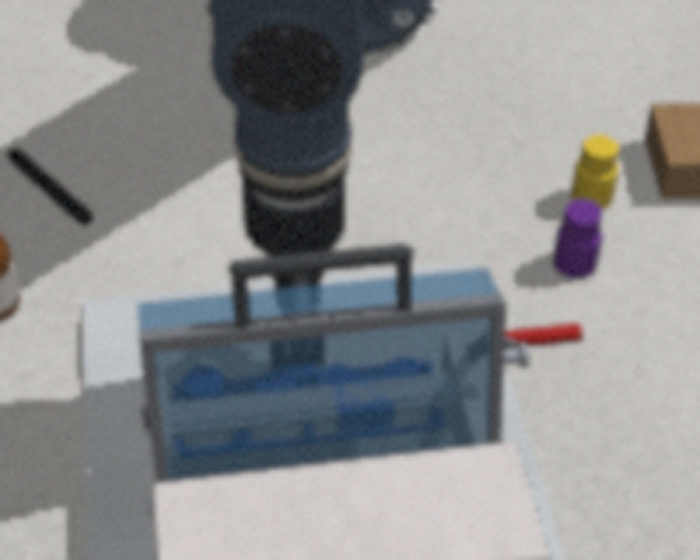

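Emit:
carry_out([
  [[0,2,-1.5],[0,0,0]],
  [[0,8,-1.5],[0,0,0]],
  [[0,15,-1.5],[0,0,0]],
  [[0,22,-1.5],[0,0,0]],
  [[0,28,-1.5],[0,0,0]],
])

```text
time: 39.17
ee_pos: [577.9, -81.9, 27.9]
ee_rot: [-0.0, 0.704, 0.711, 0.0]
wrist_force: [-1.5, 0.1, -2.2]
width: 0.108
```

Emit:
carry_out([
  [[0,3,0],[0,0,0]],
  [[0,6,0],[0,0,0]],
  [[0,9,0],[0,0,0]],
  [[0,12,0],[0,0,0]],
  [[0,12,0],[0,0,0]],
])

```text
time: 39.58
ee_pos: [588.3, -82.1, 27.8]
ee_rot: [-0.0, 0.704, 0.711, -0.001]
wrist_force: [-3.6, -2.7, -1.7]
width: 0.11
```

```bash
python3 go.py 589 -82 27;python3 -c "
from h import *
w=Cam('wrist');w=Cam('wrist');w.save('O_w.png');t=Cam('top');t.save('O_t.png',(190,90,360,240),4)"
```

```text
TCP [588.3 -82.1  27.8] shift [0.1 0.7 0.8] turn [-0.002  0.001 -0.003] rows>= 0.0
t 39.58 F [-3.6 -2.7 -1.7] w 0.11
```

View pics/O_w.png

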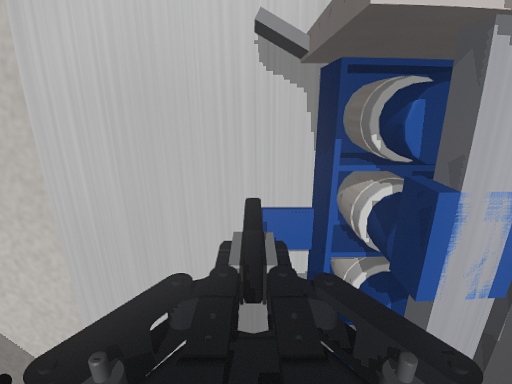

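Plate at 588 and the tray is still sliding freely, so I'll keep going until the stop.

Emit:
carry_out([
  [[0,2,0],[0,0,0]],
  [[0,4,0],[0,0,0]],
  [[0,6,0],[0,0,0]],
  [[0,6,0],[0,0,0]],
])

```text
time: 40.07
ee_pos: [589.0, -83.0, 27.6]
ee_rot: [-0.003, 0.704, 0.71, -0.005]
wrist_force: [-24.5, -9.2, 11.5]
width: 0.107
```

Emit:
carry_out([
  [[0,2,0],[0,0,0]],
  [[0,4,0],[0,0,0]],
  [[0,6,0],[0,0,0]],
  [[0,6,0],[0,0,0]],
])

```text
time: 40.4
ee_pos: [588.9, -83.0, 27.5]
ee_rot: [-0.006, 0.704, 0.71, -0.008]
wrist_force: [-46.4, -9.8, 29.5]
width: 0.103
```

Emit:
carry_out([
  [[0,-5,0],[0,0,0]],
  [[0,-10,0],[0,0,0]],
  [[0,-10,0],[0,0,0]],
])

```text
time: 40.65
ee_pos: [588.3, -82.3, 28.0]
ee_rot: [-0.001, 0.704, 0.71, -0.001]
wrist_force: [-9.6, -4.3, -1.7]
width: 0.106
```

Emit:
carry_out([
  [[0,0,0],[0,0,0]],
  [[0,0,0],[0,0,0]],
  [[0,0,0],[0,0,0]],
], jaw=0.35)

```text
time: 40.9
ee_pos: [592.4, -81.7, 28.9]
ee_rot: [0.001, 0.704, 0.711, 0.001]
wrist_force: [0.4, 0.1, -0.5]
width: 0.35
```

Emit:
carry_out([
  [[0,0,-25],[0,0,0]],
  [[0,-2,-55],[0,0,0]],
  [[0,-20,-85],[0,0,0]],
  [[0,-50,-110],[0,0,0]],
  [[0,-80,-130],[0,0,0]],
])

```text
time: 41.32
ee_pos: [511.9, -82.5, 160.4]
ee_rot: [0.001, 0.703, 0.711, 0.001]
wrist_force: [-0.0, 0.2, 0.0]
width: 0.346
```

Emit:
carry_out([
  [[0,0,0],[0,0,0]],
  [[0,0,0],[0,0,0]],
  [[0,0,0],[0,0,0]],
  [[0,0,0],[0,0,0]],
])

```text
time: 41.65
ee_pos: [511.8, -82.5, 157.7]
ee_rot: [-0.0, 0.703, 0.711, 0.0]
wrist_force: [0.5, 0.3, 0.1]
width: 0.35
```

```bash
python3 go.py 589 -82 27;python3 -c "
from h import *
w=Cam('wrist');w=Cam('wrist');w.save('P_w.png');t=Cam('top');t.save('P_t.png',(190,90,360,240),4);s=Cam('scene');s.save('P_s.png',(180,130,340,260),4)
for n,u,v,z in [('p1',0,0,62)]: pass"
```

```text
TCP [511.8 -82.5 157.7] shift [ -0.3  77.2 130.7] turn [ 0.    -0.    -0.003] rows>= 3.6
t 41.65 F [0.5 0.3 0.1] w 0.35
```

View pics/P_w.png

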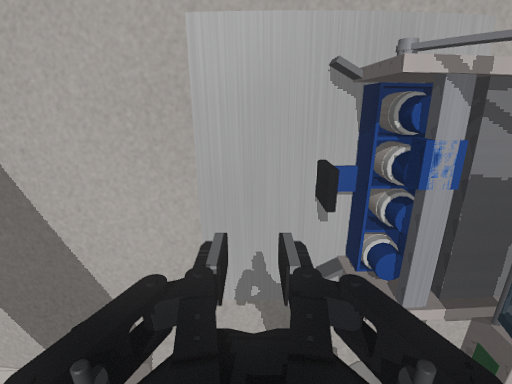

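View pics/P_t.png

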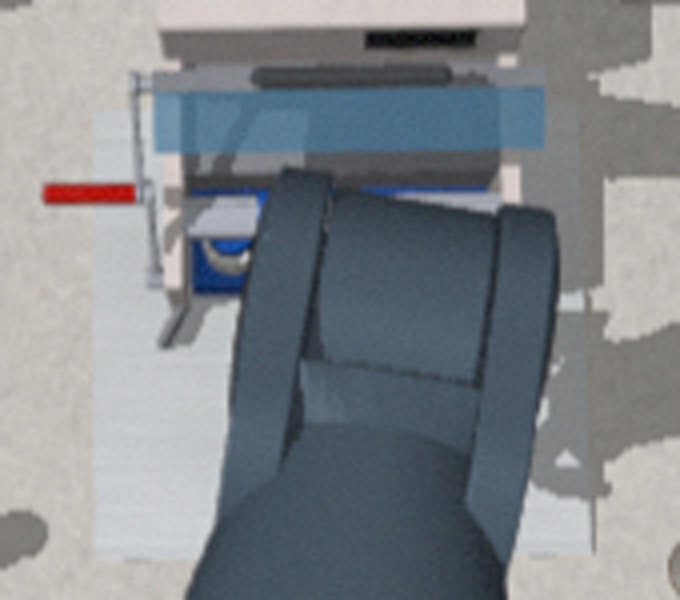

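View pics/P_s.png

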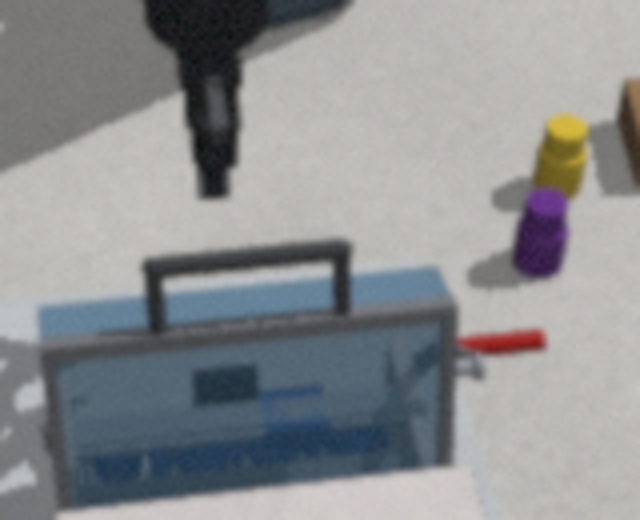

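```bash
python3 -c "
from h import *
w=Cam('wrist');w.save('P_c.png',(300,50,480,300),3)
"
```

```text
(no output)
```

View pics/P_c.png

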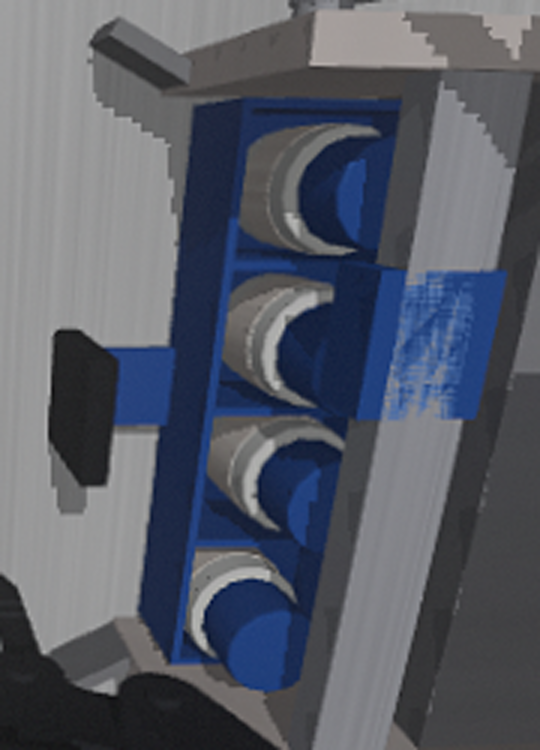

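```bash
python3 -c "
from h import *
w=Cam('wrist')
f=lambda x,y,z:w.plane(300+x/3,50+y/3,z).round(1)
a=f(243,100,48);b=f(172,662,48);print(a,b,'yaw',np.arctan2(-(a-b)[0],(a-b)[1]))
a=f(313,12,108);a2=f(303,66,108)
# bridge front lower/upper edges
a=f(440,75,92);b=f(313,745,92);print('bridge',a,b,np.arctan2(-(a-b)[0],(a-b)[1]))
a=w.plane(188,12,8);b=w.plane(206,238,8);print('deck',a,b,np.arctan2(-(a-b)[0],(a-b)[1]))
print('plate',f(85,335,62),f(70,480,62))
"
```

```text
[626.7  17.3  48. ] [ 630.3 -181.    48. ] yaw 0.018152317616499478
bridge [657.9  21.7  92. ] [ 662.5 -183.7   92. ] 0.0223915831890872
deck [445.13465025  84.22044578   8.        ] [ 453.15387737 -162.07865956    8.        ] 0.03254739893399925
plate [580.6 -53.3  62. ] [ 580.3 -101.7   62. ]
```

```bash
python3 -c "
from h import *
t=Cam('top');s=Cam('scene')
print(tri(t,(200.7,138.4),s,(316,214.7)))
print(t.plane(200.7,138.4,151),t.plane(224,138.2,151),t.plane(212,138.3,151))
print('pivot pix->', t.plane(190+154/4,90+280/4,92))
s.save('Q_s.png',(270,190,330,240),10)
"; python3 go.py 662 84 220 0.018
```

```text
(array([662.4629189 , 107.36502717, 150.48709513]), np.float64(2.351753574517928))
[662.07372159 106.13741891 151.        ] [663.04562573  48.11570085 151.        ] [662.55185506  77.98793815 151.        ]
pivot pix-> [618.53553696  39.99958302  92.        ]
TCP [511.1 -82.5 157.9] shift [165.  152.6 -62.2] turn [-0.001 -0.    -0.008] rows>= 5.6
t 42.05 F [-0.1 -1.1  0.5] w 0.346
```

View pics/Q_s.png

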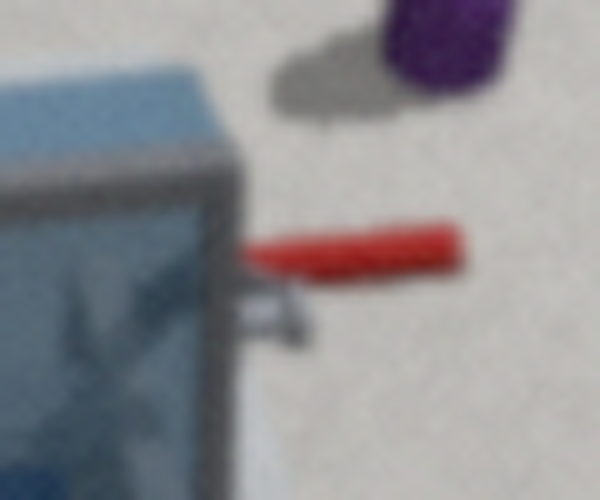

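Emit:
carry_out([
  [[25,20,-25],[0,0,0]],
  [[58,40,-40],[0,0,-0.002]],
  [[90,65,-42],[0,0,-0.004]],
  [[120,93,-42],[0,0,-0.006]],
  [[146,122,-42],[0,0,-0.008]],
], jaw=0.45)

```text
time: 42.47
ee_pos: [632.6, 66.8, 200.9]
ee_rot: [0.0, 0.701, 0.714, 0.001]
wrist_force: [0.6, -0.4, 0.2]
width: 0.449
```

Emit:
carry_out([
  [[14,15,0],[0,0,0]],
  [[26,29,0],[0,0,0]],
  [[26,29,0],[0,0,0]],
  [[26,29,0],[0,0,0]],
  [[26,29,0],[0,0,0]],
])

```text
time: 42.88
ee_pos: [659.5, 90.8, 199.9]
ee_rot: [-0.0, 0.701, 0.713, -0.0]
wrist_force: [-0.2, -0.4, -0.3]
width: 0.45
```

```bash
python3 -c "
from h import *
w=Cam('wrist');w=Cam('wrist');w.save('R_w.png');s=Cam('scene');s.save('R_s.png',(200,80,380,240),4);
for b,st in blobs(w.im,(0,150,60),(8,255,255),100): print(b,st,w.plane(*b,151).round(1))"; python3 go.py 663 91 124 0.018
```

```text
[415.03, 46.84] [408, 41, 15, 12, 143] [768.1 210.8 151. ]
[409.32, 80.56] [403, 75, 13, 11, 121] [767.7 188.9 151. ]
[260.3, 223.44] [252, 190, 17, 69, 1066] [665.3  77.5 151. ]
TCP [659.5  90.3 200.6] shift [ 0.6  3.5 76.6] turn [ 0.    -0.    -0.001] rows>= 1.8
t 43.03 F [ 0.   0.4 -1.1] w 0.452
```

View pics/R_w.png

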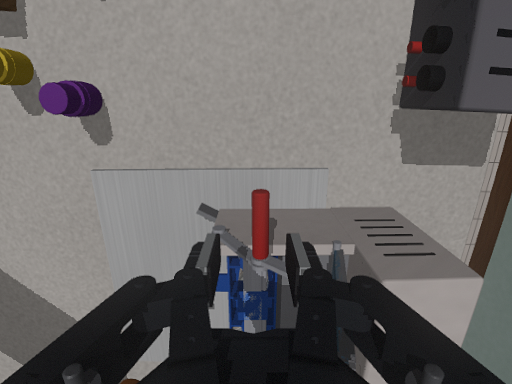

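View pics/R_s.png

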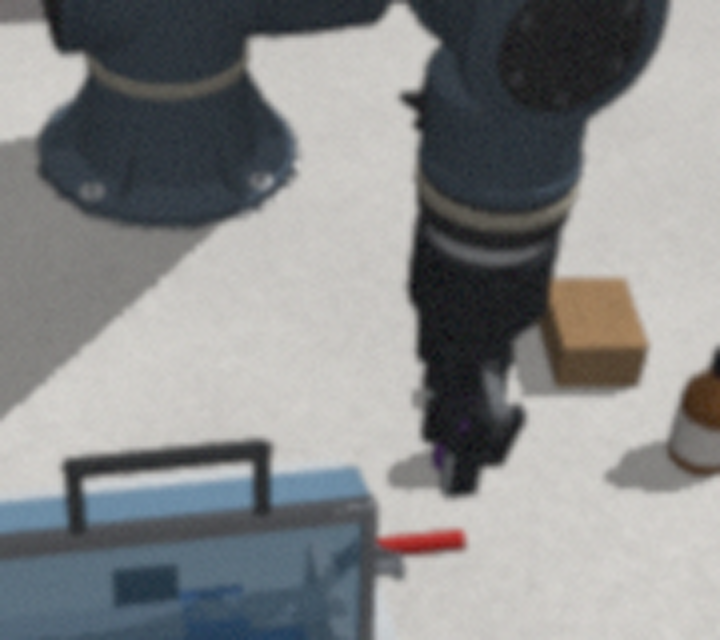

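Emit:
carry_out([
  [[0,3,25],[0,0,0]],
  [[0,5.5,45],[0,0,0]],
  [[0,5.5,62],[0,0,0]],
  [[0,5.5,74],[0,0,0]],
  [[0,5.5,76],[0,0,0]],
])

```text
time: 43.45
ee_pos: [663.9, 90.3, 122.1]
ee_rot: [-0.001, 0.701, 0.713, -0.001]
wrist_force: [-1.2, -0.6, -0.2]
width: 0.451
```

Emit:
carry_out([
  [[0,0,0],[0,0,0]],
  [[0,0,0],[0,0,0]],
  [[0,0,0],[0,0,0]],
])

```text
time: 43.7
ee_pos: [666.1, 91.1, 125.7]
ee_rot: [0.001, 0.701, 0.713, 0.001]
wrist_force: [0.3, 0.3, 0.1]
width: 0.454
```

```bash
python3 -c "
from h import *
w=Cam('wrist');w=Cam('wrist');w.save('S_w.png',(160,120,360,320),3);s=Cam('scene');s.save('S_s.png',(240,130,380,240),5);
"; python3 go.py 665 91 124 0.018
```

```text
TCP [666.   91.3 125.2] shift [-0.2 -1.   1.2] turn [ 0.001 -0.    -0.   ] rows>= 0.0
t 43.85 F [-0.1 -0.1 -0.1] w 0.448
```

View pics/S_w.png

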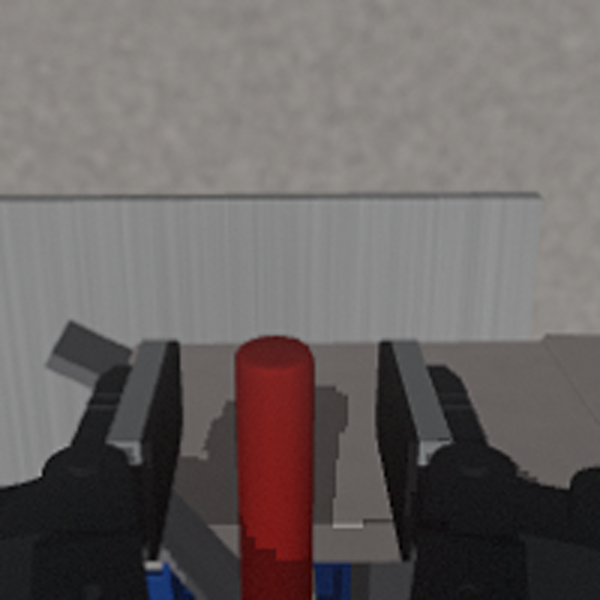

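View pics/S_s.png

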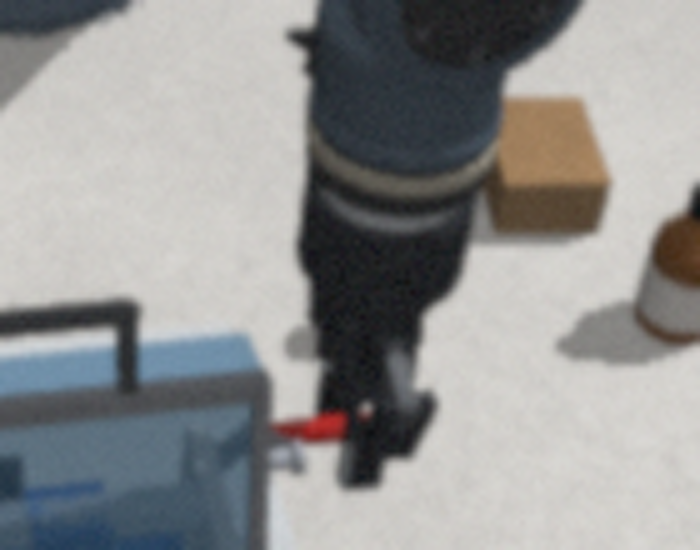

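Emit:
carry_out([
  [[0,0,0],[0,0,0]],
  [[0,0,0],[0,0,0]],
  [[0,0,0],[0,0,0]],
  [[0,0,0],[0,0,0]],
  [[0,0,0],[0,0,0]],
], jaw=0, newtons=50)

```text
time: 44.27
ee_pos: [665.7, 91.3, 124.4]
ee_rot: [0.0, 0.701, 0.713, 0.0]
wrist_force: [0.6, -0.0, 0.8]
width: 0.148
```

```bash
python3 go.py 665 91 124 0.018; python3 - <<'E'
import numpy as np
a0=np.radians(54)
for d in range(54,-46,-6):
    a=np.radians(d); print(d,round(73*(np.cos(a)-np.cos(a0)),1),round(-73*(np.sin(a)-np.sin(a0)),1))
E
```

```text
TCP [665.7  91.3 124.4] shift [-0.3 -0.7  0.4] turn [ 0. -0.  0.] rows>= 0.0
t 44.27 F [ 0.6 -0.   0.8] w 0.148
54 0.0 -0.0
48 5.9 4.8
42 11.3 10.2
36 16.1 16.1
30 20.3 22.6
24 23.8 29.4
18 26.5 36.5
12 28.5 43.9
6 29.7 51.4
0 30.1 59.1
-6 29.7 66.7
-12 28.5 74.2
-18 26.5 81.6
-24 23.8 88.8
-30 20.3 95.6
-36 16.1 102.0
-42 11.3 107.9
```

Emit:
carry_out([
  [[0,3,2.3],[0,0,0]],
  [[0,5.9,4.8],[0,0,0]],
  [[0,8.7,7.4],[0,0,0]],
  [[0,11.3,10.2],[0,0,0]],
  [[0,11.3,10.2],[0,0,0]],
])

```text
time: 44.68
ee_pos: [677.7, 91.6, 113.3]
ee_rot: [0.0, 0.701, 0.713, 0.0]
wrist_force: [2.6, 1.7, 2.3]
width: 0.141
```

```bash
python3 -c "
from h import *
s=Cam('scene');s.save('T_s.png',(180,100,380,260),3.5);
"; python3 go.py 665 91 124 0.018
```

```text
TCP [677.5  91.6 113.6] shift [ -0.4 -12.5 -10.4] turn [ 0. -0.  0.] rows>= 0.4
t 44.73 F [2.6 1.1 2.5] w 0.146
```

View pics/T_s.png

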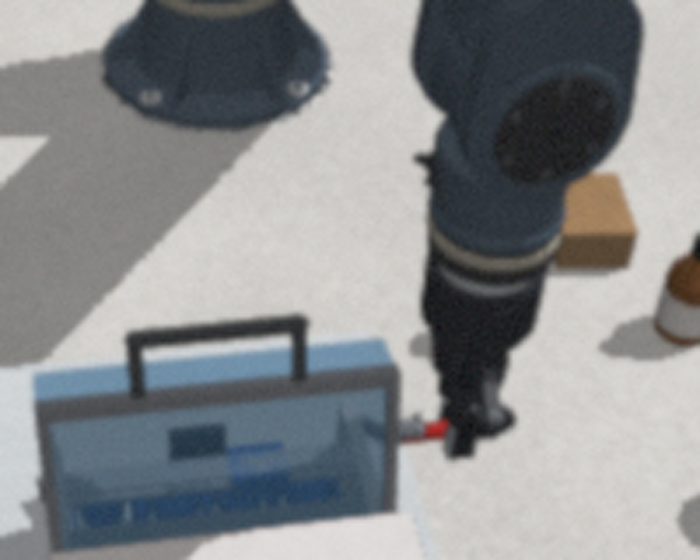

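Emit:
carry_out([
  [[0,2.5,2.9],[0,0,0]],
  [[0,4.8,5.9],[0,0,0]],
  [[0,7,9.1],[0,0,0]],
  [[0,9,12.4],[0,0,0]],
  [[0,10.8,15.8],[0,0,0]],
])

```text
time: 45.15
ee_pos: [688.2, 91.8, 98.0]
ee_rot: [0.0, 0.701, 0.713, 0.0]
wrist_force: [3.4, 2.3, 1.7]
width: 0.144
```

```bash
python3 -c "
from h import *
s=Cam('scene');s.save('U_s.png',(180,100,380,260),3.5);
"; python3 go.py 665 91 124 0.018
```

```text
TCP [688.4  91.8  97.2] shift [ -0.4 -23.4 -26.8] turn [ 0. -0.  0.] rows>= 0.9
t 45.2 F [6.3 2.3 0.7] w 0.142
```

View pics/U_s.png

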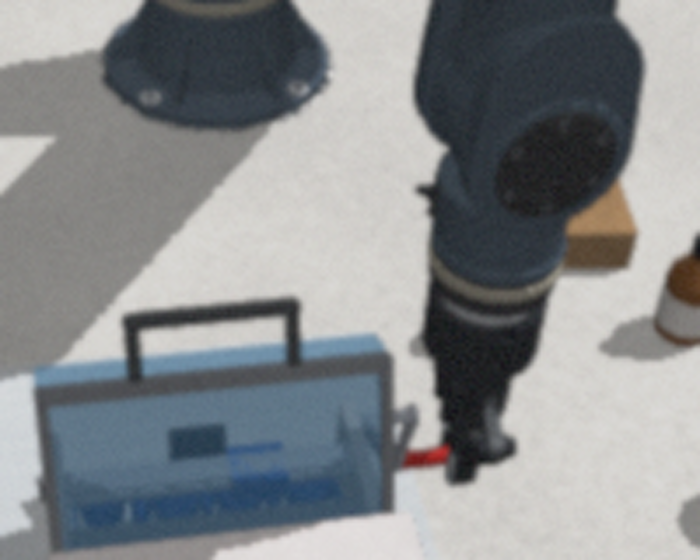

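Emit:
carry_out([
  [[0,1.7,3.4],[0,0,0]],
  [[0,3.1,6.9],[0,0,0]],
  [[0,4.4,10.5],[0,0,0]],
  [[0,5.5,14.2],[0,0,0]],
  [[0,6.4,17.9],[0,0,0]],
])

```text
time: 45.62
ee_pos: [694.4, 92.0, 79.7]
ee_rot: [-0.0, 0.701, 0.714, 0.0]
wrist_force: [4.5, 3.2, -0.8]
width: 0.15
```

Emit:
carry_out([
  [[0,0.7,3.7],[0,0,0]],
  [[0,1.2,7.5],[0,0,0]],
  [[0,1.5,11.3],[0,0,0]],
  [[0,1.6,15.2],[0,0,0]],
  [[0,1.5,19],[0,0,0]],
])

```text
time: 46.03
ee_pos: [695.7, 92.0, 60.1]
ee_rot: [-0.0, 0.701, 0.714, 0.0]
wrist_force: [6.1, 2.4, -3.6]
width: 0.146
```

```bash
python3 -c "
from h import *
s=Cam('scene');s.save('V_s.png',(180,100,380,260),3.5);
"; python3 go.py 665 91 124 0.018
```

```text
TCP [695.4  92.   59.2] shift [ -0.4 -30.5 -64.7] turn [-0.001 -0.     0.   ] rows>= 1.7
t 46.08 F [ 7.4  3.3 -6.7] w 0.15
```

View pics/V_s.png

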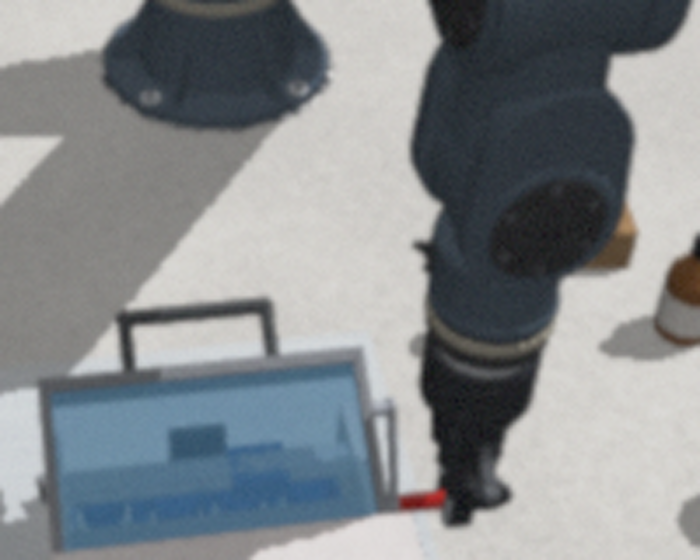

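Emit:
carry_out([
  [[0,-0.3,3.8],[0,0,0]],
  [[0,-0.8,7.6],[0,0,0]],
  [[0,-1.5,11.3],[0,0,0]],
  [[0,-2.4,15],[0,0,0]],
  [[0,-3.5,18.7],[0,0,0]],
])

```text
time: 46.5
ee_pos: [691.9, 91.9, 41.3]
ee_rot: [-0.0, 0.701, 0.713, -0.0]
wrist_force: [5.1, 2.3, -4.0]
width: 0.142
```

Emit:
carry_out([
  [[0,-1.3,3.6],[0,0,0]],
  [[0,-2.7,7.2],[0,0,0]],
  [[0,-4.4,10.6],[0,0,0]],
  [[0,-6.2,14],[0,0,0]],
  [[0,-6.2,14],[0,0,0]],
])

```text
time: 46.92
ee_pos: [684.7, 91.8, 26.5]
ee_rot: [-0.001, 0.701, 0.714, -0.001]
wrist_force: [4.9, 3.3, -7.0]
width: 0.14
```

```bash
python3 -c "
from h import *
s=Cam('scene');s.save('W_s.png',(180,100,380,260),3.5);
"; python3 go.py 665 91 124 0.018
```

```text
TCP [685.   91.8  26.9] shift [ -0.4 -20.2 -97.1] turn [-0.002 -0.     0.   ] rows>= 2.4
t 46.97 F [ 5.2  2.7 -6.3] w 0.143
```

View pics/W_s.png

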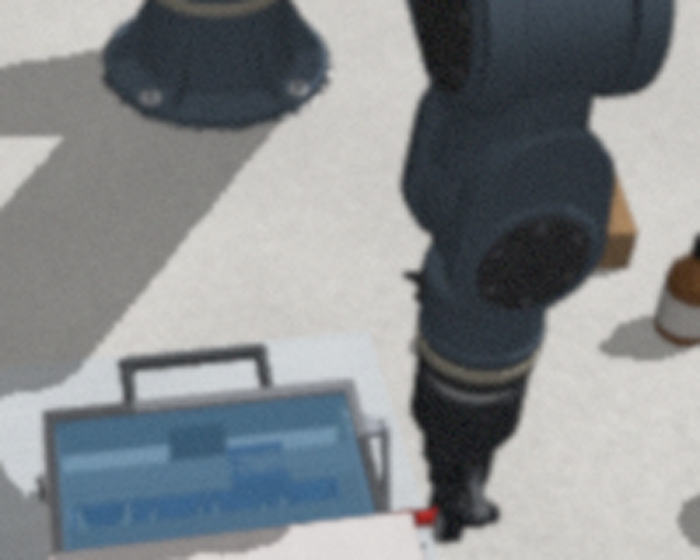

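Emit:
carry_out([
  [[0,-2,3.2],[0,0,0]],
  [[0,-4.2,6.4],[0,0,0]],
  [[0,-6.5,9.4],[0,0,0]],
  [[0,-7.8,11],[0,0,0]],
  [[0,-7.8,11],[0,0,0]],
])

```text
time: 47.38
ee_pos: [677.1, 91.6, 16.4]
ee_rot: [-0.001, 0.701, 0.714, -0.001]
wrist_force: [5.9, 1.5, -6.7]
width: 0.143
```

Emit:
carry_out([
  [[0,-1,1.2],[0,0,0]],
  [[0,-2,2.2],[0,0,0]],
  [[0,-2,2.2],[0,0,0]],
  [[0,-2,2.2],[0,0,0]],
  [[0,-2,2.2],[0,0,0]],
])

```text
time: 47.8
ee_pos: [676.5, 91.7, 15.6]
ee_rot: [0.0, 0.701, 0.713, 0.001]
wrist_force: [4.6, 3.1, -1.6]
width: 0.145
```

```bash
python3 -c "
from h import *
s=Cam('scene');s.save('X_s.png',(180,130,340,260),4);t=Cam('top');t.save('X_t.png',(190,90,360,240),4)
"; python3 go.py 665 91 124 0.018
```

```text
TCP [676.5  91.6  15.6] shift [  -0.4  -11.4 -108.4] turn [ 0.001 -0.     0.   ] rows>= 2.6
t 47.9 F [ 4.1  3.2 -2. ] w 0.142
```

View pics/X_s.png

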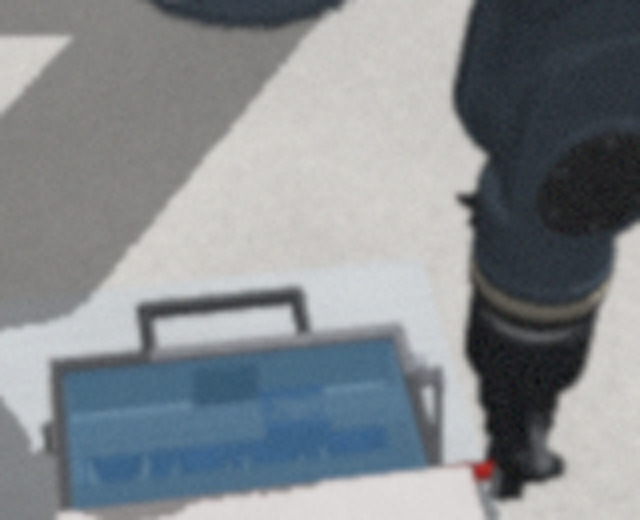

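Emit:
carry_out([
  [[0,-1.5,1.5],[0,0,0]],
  [[0,-1.5,1.5],[0,0,0]],
  [[0,-1.5,1.5],[0,0,0]],
])

```text
time: 48.15
ee_pos: [676.0, 91.7, 15.1]
ee_rot: [0.001, 0.701, 0.713, 0.001]
wrist_force: [5.1, 3.0, 2.9]
width: 0.143
```

Emit:
carry_out([
  [[0,1.5,-1.5],[0,0,0]],
  [[0,1.5,-1.5],[0,0,0]],
])

```text
time: 48.32
ee_pos: [676.6, 91.6, 15.8]
ee_rot: [0.0, 0.701, 0.713, 0.001]
wrist_force: [4.6, 3.5, -2.7]
width: 0.142
```

Emit:
carry_out([
  [[0,0,0],[0,0,0]],
  [[0,0,0],[0,0,0]],
  [[0,0,0],[0,0,0]],
  [[0,0,0],[0,0,0]],
], jaw=0.4)

```text
time: 48.65
ee_pos: [675.4, 91.1, 15.2]
ee_rot: [-0.0, 0.701, 0.713, -0.0]
wrist_force: [0.1, 0.1, -0.6]
width: 0.405
```

Emit:
carry_out([
  [[0,0,-15],[0,0,0]],
  [[0,0,-45],[0,0,0]],
  [[10,0,-80],[0,0,0]],
  [[40,0,-105],[0,0,0]],
  [[75,-5,-120],[0,0,0]],
])

```text
time: 49.07
ee_pos: [671.3, 165.4, 139.1]
ee_rot: [0.001, 0.702, 0.712, 0.002]
wrist_force: [1.2, -0.0, -0.2]
width: 0.404
```

Emit:
carry_out([
  [[30,-25,-15],[0,0,0]],
  [[60,-50,-30],[0,0,0]],
  [[80,-80,-30],[0,0,0]],
  [[100,-110,-30],[0,0,0]],
  [[110,-140,-30],[0,0,0]],
])

```text
time: 49.48
ee_pos: [526.0, 275.6, 165.5]
ee_rot: [-0.0, 0.7, 0.714, 0.0]
wrist_force: [-0.2, 0.6, 0.7]
width: 0.401
```

```bash
python3 -c "
from h import *
s=Cam('scene');s.save('Y_s.png',(150,130,350,290),4);t=Cam('top');t.save('Y_t.png',(190,50,360,240),4);t.save('Y_t2.png')
print(blobs(s.im,(0,150,80),(6,255,255)),blobs(t.im,(0,150,80),(6,255,255)))
"; python3 go.py 665 91 124 0.018
```

```text
[([100.78, 250.52], [93, 242, 15, 16, 144]), ([304.6, 246.58], [299, 245, 12, 4, 40])] [([400.48, 131.31], [396, 127, 12, 11, 58]), ([407.35, 135.35], [404, 131, 7, 9, 20]), ([215.31, 142.47], [206, 141, 20, 4, 74])]
TCP [523.3 275.  165.9] shift [-186.9  137.9   41.6] turn [-0.002  0.     0.003] rows>= 5.7
t 49.58 F [-1.9 -0.   0.8] w 0.401
```

View pics/Y_s.png

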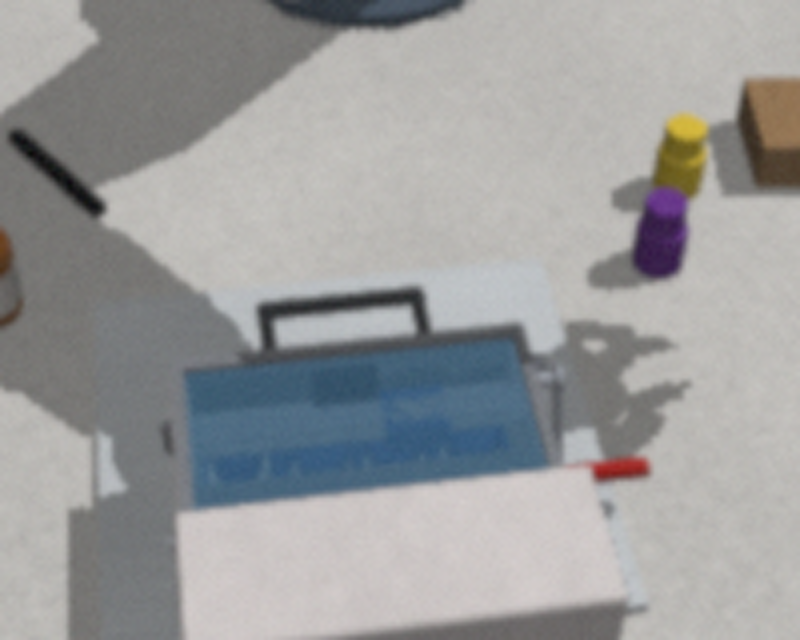

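View pics/Y_t2.png

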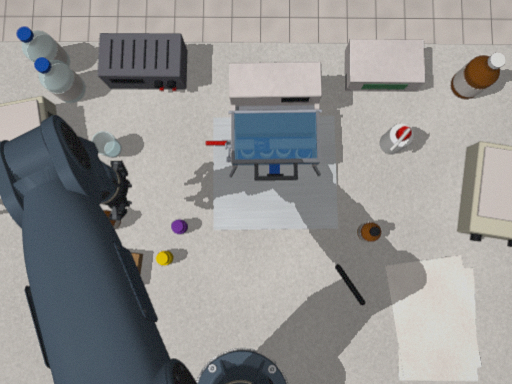

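View pics/Y_t.png

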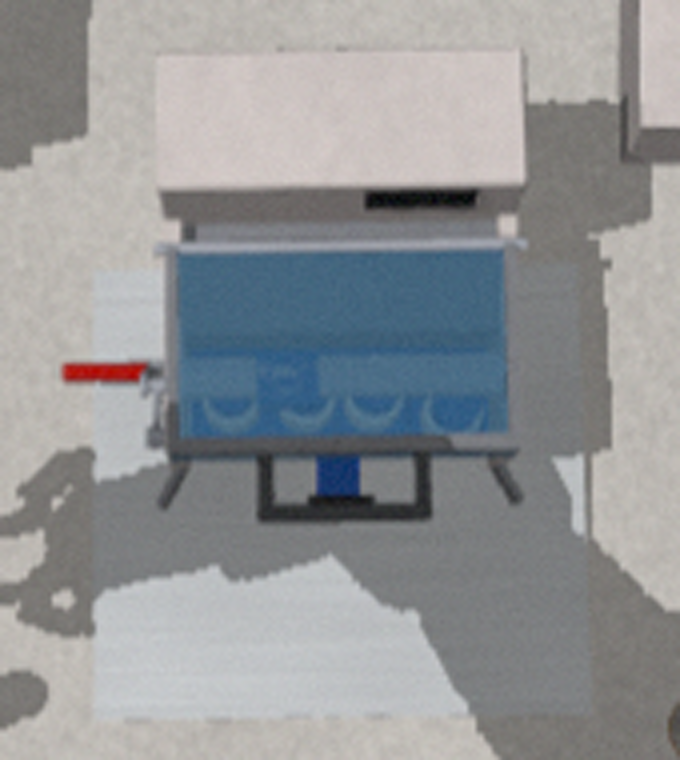

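```bash
python3 -c "
from rig import r,sensors
print(sensors.observe()['wrist_force']); print(r.close_job())"
```

```text
[-1.91261301 -0.03034859  0.80287254]
the job is handed in; nothing more can be done
None
```

The autosampler is loaded and shut, and I handed the job in at about 50 s on the robot clock. No verdict was reported.

**What I did:**
- Raised the cover by its bar until the stay locked. It resisted 12 N when I eased it back, so I let go.
- Drew the tray out onto the apron and stood all four bottles in their own pockets.
- Slid the tray back until it met the stop, then released the stay at the red handle and brought the cover down slowly with the handle held.

**Last checks:**
- **Cover:** the red handle was back within 0.3 pixel of its starting place in both fixed views, which matches the cover being shut.
- **Tray:** the push rose to about 46 N at the stop with the grip plate at x ≈ 589 mm. The wrist camera put the tray within about 1 mm of the estimated home place and 0.004 rad of the bridge's direction.
- **Bottles and bystanders:** all four bottles showed upright, seen from above through the shut cover. The reagents, look-alikes and other items looked unmoved, but the arm hid the left reagent and part of the filter box in the last top picture.

**What disagreed:**
- **Fingertips:** they touched the bench about 30 mm further back than the tool description says. My first grasp on the bar closed on empty air, and I used the measured offset after that.
- **Top camera:** it read about 4 mm short in x compared with where the grasps actually met things, and its last estimate of the plate position was several mm beyond the stop contact. I relied on the stop contact instead.

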